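# Ready the tube mixer: unbolt, swap transit block for tube racks, bolt up

### The job

Draw the mixer's keeper bolt fully open (lift the red-knobbed handle out of its notch, slide it, and let it drop into the other notch), then take the orange transit block off the spindle and put it in the white tray. Slide every blue ring rack that is on the bench right down the spindle, in any order and with the bolt left open meanwhile, then shoot the bolt fully back over the spindle and drop its handle into the first notch. Leave the amber bottle and the beaker standing.

Things in the scene. Friction and masses are not known exactly. Their poses are not given: they have to be found in the camera images.
- mixer: bench tube mixer, fixed during a run: pale housing 100 x 272 x 26 mm; at one end a steel turntable (84 mm across, top 30 mm above the bench) with an upright spindle, along the rest a barrel bolt on two pillars. Origin on the bench under the spindle axis, z up; the bolt lies on the -y side and its rod (12 mm) runs along y over the origin, its axis 134 mm above the bench.
- notch_closed (a point): the notch for the handle with the bolt closed, 20 mm wide along y, at the height of the rod's axis; mixer frame (-25, -100, 134) mm. It is cut in a 6 mm plate (top 142 mm high) along the -x side of the rod's channel, which runs from y = -80 to -218 mm, is about 48 mm wide and 148 mm high. Axes as the mixer's.
- notch_open (a point): the other notch, alike, for the handle with the bolt fully open; mixer frame (-25, -195, 134) mm.
- spindle_top (a point): tip of the mixer's upright spindle, 122 mm above the bench. The spindle is 19 mm thick, its top 10 mm taper to 8 mm; 92 mm stand above the turntable. With the bolt closed the rod passes 6 mm over this tip and nothing can come off or go on.
- bolt (a joint): slide of the bolt rod, m: 0 = closed (rod over the spindle), grows as the handle is moved towards the mixer's -y, 0.095 = fully open (rod end 81 mm clear of the spindle axis). Friction about 2 N.
- handle (a joint): swing of the bolt's handle about the rod's axis, rad: 0 = level, down in a notch, pointing to the mixer's -x; grows as the handle is lifted, to 1.2. It clears the plate between the notches only above about 0.6, and falls by its own weight (100 g) when let go.
- handle_grip (a point): point at which to take the bolt handle, on the axis of its 10 mm round steel arm, 58 mm from the rod's axis, between the notched plate and the red ball knob (20 mm, centred 24 mm farther out). x axis along the arm (knob at -x), y axis along the rod.
- ring0_c (a point): blue square ring rack, 56 x 56 x 20 mm, 70 g, with a round 25 mm hole through its middle (axis z) and coloured tube caps sunk flush in one face; the point is its centre, half-way up; x and y axes are square to its flat sides. The number lying on the bench varies from run to run; an absent one is None.
- ring1_c (a point): blue square ring rack, 56 x 56 x 20 mm, 70 g, with a round 25 mm hole through its middle (axis z) and coloured tube caps sunk flush in one face; the point is its centre, half-way up; x and y axes are square to its flat sides. The number lying on the bench varies from run to run; an absent one is None.
- ring2_c (a point): blue square ring rack, 56 x 56 x 20 mm, 70 g, with a round 25 mm hole through its middle (axis z) and coloured tube caps sunk flush in one face; the point is its centre, half-way up; x and y axes are square to its flat sides. The number lying on the bench varies from run to run; an absent one is None.
- ring3_c (a point): blue square ring rack, 56 x 56 x 20 mm, 70 g, with a round 25 mm hole through its middle (axis z) and coloured tube caps sunk flush in one face; the point is its centre, half-way up; x and y axes are square to its flat sides. The number lying on the bench varies from run to run; an absent one is None.
- sleeve_c (a point): orange transit block, 46 x 46 x 60 mm high, 90 g, with a 25 mm hole along its z axis, at the start standing on the turntable over the spindle; the point is its centre, half-way up; x and y axes square to its sides.
- tray: white plastic tray, fixed during a run, 130 x 130 mm outside, rim 18 mm high, floor 4 mm thick, walls 4 mm; origin under its centre, z up.
- bottle: amber reagent bottle, 60 mm across, 130 mm high, a bystander; origin under its centre.
- beaker: glass beaker, 60 mm across, 75 mm high, a bystander; origin under its centre.
There are look-alikes about, which are no part of the job. Leave any green or turquoise look-alike of the part that bears ring2_c alone.

How it is judged (in metres and radians):
On the way, in this order (a step that is already met when the one before it is completed fails the run):
1. the bolt is drawn fully open and its handle lies in the open notch (value of joint bolt above 0.087 m and value of joint handle below 0.12 rad), for 0.2 s.
2. with the bolt still open, the transit block is in the tray and every ring rack is down on the spindle (all of step 1 and x of sleeve_c in the frame of tray between -0.055 and 0.055 m and y of sleeve_c in the frame of tray between -0.055 and 0.055 m and height (world z) of sleeve_c below 0.05 m and horizontal distance between each of ring0_c, ring1_c, ring2_c, ring3_c and spindle_top below 0.007 m and height (world z) of ring0_c between 0.036 and 0.106 m and height (world z) of ring1_c between 0.036 and 0.106 m and height (world z) of ring2_c between 0.036 and 0.106 m and height (world z) of ring3_c between 0.036 and 0.106 m), for 0.2 s.
3. the bolt is fully closed and its handle lies in the closed notch (value of joint bolt below 0.008 m and value of joint handle below 0.12 rad), for 0.2 s.
At the end, for the whole second after the job is handed in: bolt within 8 mm of fully closed with its handle down (under 0.12 rad), every ring rack present on the spindle (centre within 7 mm of its axis and below 106 mm, so under the rod), the transit block's centre inside the tray (within 55 mm of its middle along both sides, below 50 mm), all at rest (all of step 3 and x of sleeve_c in the frame of tray between -0.055 and 0.055 m and y of sleeve_c in the frame of tray between -0.055 and 0.055 m and height (world z) of sleeve_c below 0.05 m and horizontal distance between each of ring0_c, ring1_c, ring2_c, ring3_c and spindle_top below 0.007 m and height (world z) of ring0_c between 0.036 and 0.106 m and height (world z) of ring1_c between 0.036 and 0.106 m and height (world z) of ring2_c between 0.036 and 0.106 m and height (world z) of ring3_c between 0.036 and 0.106 m and linear speed of each of ring0, ring1, ring2, ring3, sleeve below 0.02 m/s); the robot touches nothing.
It fails at once if the amber bottle is knocked over (angle between bottle's own z axis and vertical above 0.6 rad).
It fails at once if the beaker is knocked over (angle between beaker's own z axis and vertical above 0.6 rad).
Of ring0, ring1, ring2, ring3 only 2 to 4 are there at a start; the rules pass over those that are not, and their reading is None.
At some moment in a run one of ring0, ring1, ring2, ring3 may be knocked a few centimetres aside while the robot is not near it.
Once in a run the grip may slacken for a moment while it holds something.
It also fails if it takes over 210 s, if anything falls off the work surface, if the arm or the gripper's body presses on something with over 40 N, if the wrist force passes 120 N, or if a joint passes its speed limit or range.

### The arm

A 7-joint arm with a two-finger parallel gripper is mounted at the origin on the work surface. World frame = base frame: x ahead of the robot, y to its left, z up, the work surface at z = 0. Lengths are in mm, angles in rad, forces in N, time in s.
With the tool pointing down it reaches from about 425 to 875 mm from the base axis. Payload 8.4 kg.
Tool frame: the origin (TCP) lies where the fingers leave the gripper's body, on its centre line; the fingertips stand 70 mm ahead of it and the grasp point (between the pads) lies 51 mm ahead of it; z points along the fingers, x is the direction in which the jaws open and shut, and the axes are right-handed (so a half turn about z gives the same grasp; the last joint's range is limited). The gripper opens to 87 mm and grips with 3 to 60 N. Pads are 19 mm wide; open, the fingers measure 117 mm over their backs; the gripper's body (75 mm by 190 mm) begins 51 mm behind the grasp point.
Start: joints at [1.126, 0.333, 0.04, 1.465, -0.013, 1.343, -0.059], TCP at [220.294, -611.504, 292.246] pointing down, gripper open.
Joint ranges: [-2.58, 2.58], [-0.38, 2.09], [-1.3, 1.39], [0.25, 2.4], [-1.5, 4.64], [0.08, 2.09], [-2.65, 2.65]. Speed limits (rad/s): [2.22, 2.22, 2.79, 2.79, 3.14, 3.14, 3.14].

### API

Orientations are given as a unit quaternion [w, x, y, z].
In Python, from workcell import * gives the robot as it stands.
- The arm moves only by the shell command python3 -m creep 'ROWS' [FORCE]. ROWS is JSON, a list that holds one entry, the list of rows, each a list of 7 numbers: the shift along the tool's x, y, z in cm, then the turn, a rotation vector about the tool's x, y, z in rad, then the finger opening in cm, from 0 to 8.7. In form: [[[x, y, z, ax, ay, az, gripper], ...]]. A call has 1 to 8 rows; each row is the pose to reach, as a shift and turn from the pose commanded when the call began, along the tool's axes at that moment; what a row does not reach only later rows make up. A row lasts 1/8 s, in which the tool goes at most 62.5 mm and 10.7 degrees, less where a joint would pass 70% of its speed; a pose out of reach is approached as far as the arm can. A call with a gripper value outside its range is refused whole. The fingers move at their own pace and stop on an object; FORCE is the grip in N (left out, the last holds). Time passes only in rows, so rows that repeat a pose let the fingers close. It gives the time, the measured TCP pose, the force and the opening at its end, in the units of the state.
- state(): the state, without advancing time (a new reading comes with each control period).
- snapshot(name): name is "scene" or "top"; returns the picture (400x640x3 uint8, blue, green, red); there is no depth.
- camera_model(name): a dict with "camera_matrix" (3x3 intrinsics, pixels), "distortion" ([k1, k2, p1, p2, k3] as OpenCV has them; the pictures are not rectified), "extrinsics" (4x4, takes a point from camera to world coordinates). Camera axes: x right, y down, z forward; pixel columns grow to the right and rows downward; lengths in mm; the calibration is good to about 2 mm. A picture is of the moment at which its call begins. camera_model takes no time and is no camera call.
- job_done(): hands the job in, once; it reports no verdict.
The state is a dict: "clock": time; "joint_pos": joint angles; "qvel": joint speeds; "tau": joint torques, N m; "tcp_pos": TCP position; "eef_rot": TCP orientation; "force": force on the tool from outside, world axes, zero at the start; "torque": the same for the moment, N m; "finger_gap": finger opening in mm.
Only numpy, scipy, OpenCV 4.12 (cv2) and the standard library are available. Lean on these libraries where they do the work, as an engineer would, in place of code of your own. Each camera call takes 0.05 s, during which the arm holds its last target.

## Working session

There is one attempt and no reset: what is moved stays moved. The work goes in short steps, Python scripts to look and compute and a shell command to move; the robot and the scene stay as the last step left them, time stands still between calls to the robot, and variables do not carry over. Pictures are saved under pics/ and viewed, and the job is handed in when it is done.

```bash
ls; mkdir -p pics; python3 - <<'E'
from workcell import *
import cv2
s=state();print(s)
for n in("scene","top"):
    cv2.imwrite(f"pics/{n}0.png",snapshot(n));c=camera_model(n)
    print(n,c)
E
```

```text
pics
{'clock': 0.0, 'joint_pos': array([ 1.12578304,  0.33387376,  0.03985429,  1.46630215, -0.01337636,
        1.34329214, -0.05849849]), 'qvel': array([ 0.00071759,  0.0012739 ,  0.00033267,  0.00060645,  0.00012374,
        0.00089534, -0.00021739]), 'tau': array([-1.44266926e-05, -6.56374311e+01,  1.33513916e+00, -4.03807676e+01,
       -5.96432621e-02,  4.48011677e-02,  1.28408697e-04]), 'tcp_pos': array([ 220.18274275, -611.17848086,  291.36782121]), 'eef_rot': array([-4.10395738e-04,  8.18220108e-01, -5.74904520e-01, -6.92491635e-04]), 'force': array([-0.17625282,  0.40689694, -0.08947787]), 'torque': array([0.00022421, 0.03674341, 0.02774185]), 'finger_gap': 87.41717705072757}
scene {'camera_matrix': array([[428.46257275,   0.        , 324.99406774],
       [  0.        , 428.46257275, 197.036647  ],
       [  0.        ,   0.        ,   1.        ]]), 'distortion': array([0.03292972, 0.        , 0.        , 0.        , 0.        ]), 'extrinsics': array([[-7.94536365e-01,  4.56427384e-01, -4.00482219e-01,
         1.07137891e+03],
       [ 6.07215298e-01,  5.95878302e-01, -5.25565059e-01,
         8.08659216e+02],
       [-1.24362050e-03, -6.60759481e-01, -7.50596670e-01,
         1.18857732e+03],
       [ 0.00000000e+00,  0.00000000e+00,  0.00000000e+00,
         1.00000000e+00]])}
top {'camera_matrix': array([[481.9087715 ,   0.        , 325.75004677],
       [  0.        , 481.9087715 , 206.34796745],
       [  0.        ,   0.        ,   1.        ]]), 'distortion': array([0.01890125, 0.        , 0.        , 0.        , 0.        ]), 'extrinsics': array([[-2.74557471e-02, -9.88351657e-01,  1.49690296e-01,
         2.80161561e+02],
       [-9.99404188e-01,  3.02734103e-02,  1.65768035e-02,
         2.76752230e+01],
       [-2.09153469e-02, -1.49145980e-01, -9.88593964e-01,
         1.40594935e+03],
       [ 0.00000000e+00,  0.00000000e+00,  0.00000000e+00,
         1.00000000e+00]])}
```

View pics/scene0.png

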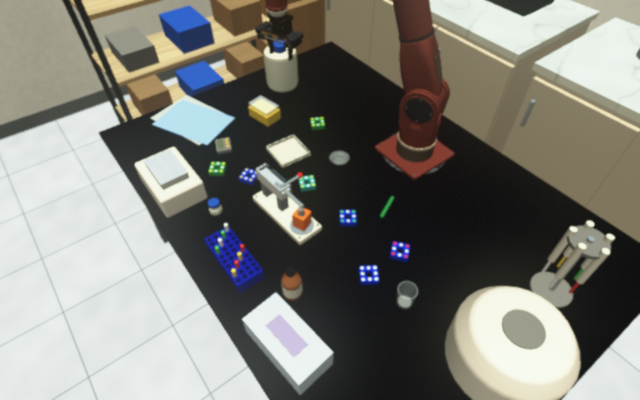

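View pics/top0.png

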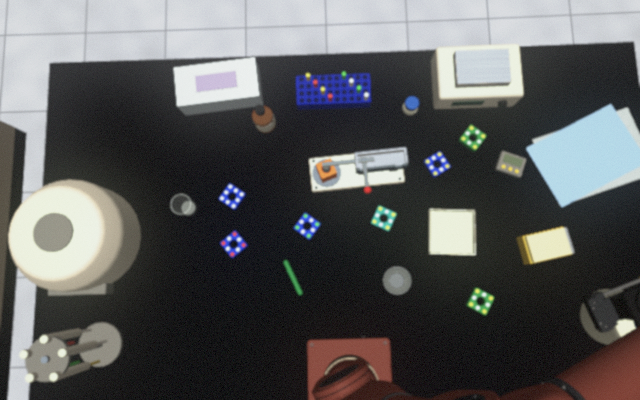

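The top view shows the mixer at (355,168) with its knob at (367,189), and the tray at (452,231). Possible racks are at (232,196), (234,244), (307,226) and (437,164), which look blue. The ones at (383,218), (473,137) and (480,301) look turquoise or green. I'll enlarge the picture to confirm.

```bash
cat > h.py <<'E'
from workcell import *
import cv2, numpy as np
from scipy.spatial.transform import Rotation as R
def ray(n,p):
    c=camera_model(n);u=cv2.undistortPoints(np.array([[p]],float),c["camera_matrix"],c["distortion"])[0,0]
    E=c["extrinsics"];return E[:3,3],E[:3,:3]@np.array([u[0],u[1],1])
def plane(n,p,z):
    o,d=ray(n,p);return o+d*(z-o[2])/d[2]
def tri(p1,p2):  # scene, top
    o1,d1=ray("scene",p1);o2,d2=ray("top",p2)
    A=np.stack([d1,-d2],1);t=np.linalg.lstsq(A,o2-o1,rcond=None)[0]
    a=o1+d1*t[0];b=o2+d2*t[1];return (a+b)/2,np.linalg.norm(a-b)
def proj(n,P):
    c=camera_model(n);E=np.linalg.inv(c["extrinsics"])
    return cv2.projectPoints(np.array([P],float),cv2.Rodrigues(E[:3,:3])[0],E[:3,3],c["camera_matrix"],c["distortion"])[0][0,0]
def crop(im,x0,y0,x1,y1,k,f):
    c=cv2.resize(im[y0:y1,x0:x1],None,fx=k,fy=k,interpolation=cv2.INTER_CUBIC);cv2.imwrite(f,c)
def tool():
    s=state();q=s["eef_rot"];return s["tcp_pos"],R.from_quat([q[1],q[2],q[3],q[0]]).as_matrix()
def go(P,yaw=None):
    """shift in cm along tool axes to place grasp pt at P, tool down; yaw= world angle of jaw x axis (mod pi)"""
    p,M=tool();t=np.array(P,float)+[0,0,51]
    print("shift cm",np.round(M.T@(t-p)/10,2))
    if yaw is not None:
        cands=[]
        for k in(0,np.pi):
            x=np.array([np.cos(yaw+k),np.sin(yaw+k),0]);z=np.array([0,0,-1.]);D=np.stack([x,np.cross(z,x),z],1)
            cands.append(R.from_matrix(M.T@D).as_rotvec())
        for c in sorted(cands,key=np.linalg.norm): print("rot",np.round(c,3), "j7",np.round(state()["joint_pos"][6],2))
E
python3 - <<'E'
from h import *
t=cv2.imread("pics/top0.png");s=cv2.imread("pics/scene0.png")
crop(t,200,120,520,320,2.5,"pics/tc.png");crop(s,200,100,440,300,3.3,"pics/sc.png")
E
```

```text
(no output)
```

View pics/tc.png

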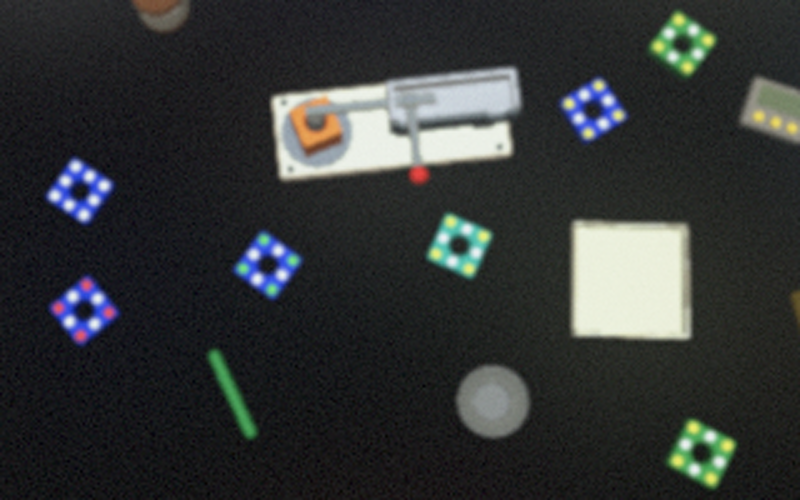

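View pics/sc.png

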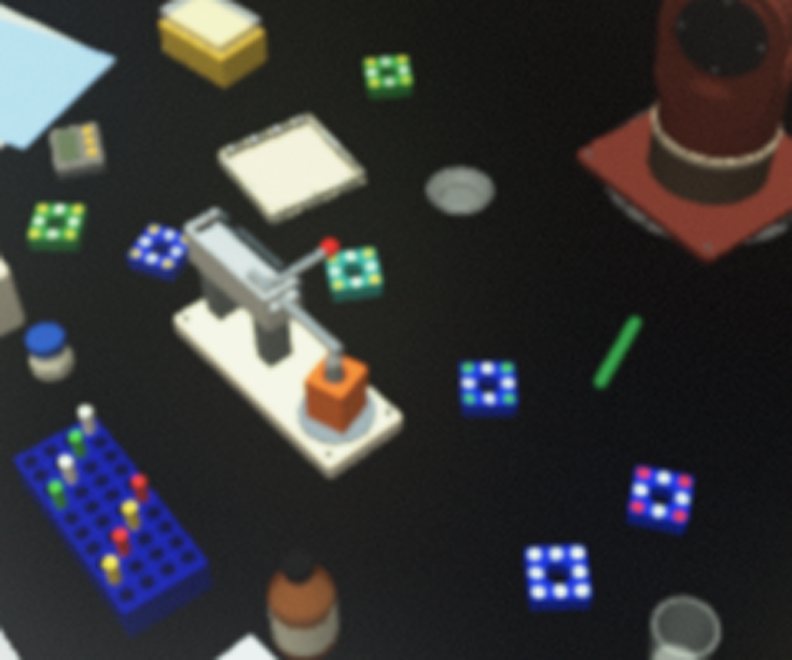

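The crops confirm four blue racks: caps all white at (232,196), pink/white at (234,244), green/white at (307,226) and yellow/white at (437,164). The body at (383,218) is turquoise, and those at (473,137) and (480,301) are green, so I'll leave those three. Next I'll measure.

```bash
cat >> h.py <<'E'
def rings(t,verbose=True):
    hsv=cv2.cvtColor(t,cv2.COLOR_BGR2HSV)
    m=cv2.inRange(hsv,(112,120,70),(130,255,255));m[:130]=0
    mc=cv2.morphologyEx(m,cv2.MORPH_CLOSE,np.ones((9,9),np.uint8))
    out=[]
    for c in cv2.findContours(mc,cv2.RETR_EXTERNAL,cv2.CHAIN_APPROX_NONE)[0]:
        if cv2.contourArea(c)<200: continue
        pts=np.array([plane("top",p[0],20)[:2] for p in c],np.float32)
        (cx,cy),wh,a=cv2.minAreaRect(pts)
        out.append((cx,cy,np.radians(a)))
        if verbose: print("ring px",c[:,0].mean(0).round(0),"xy",round(cx,1),round(cy,1),"wh",np.round(wh,1),"ang",round(np.radians(a),3),"r",round(np.hypot(cx,cy)))
    return out
E
python3 - <<'E'
from h import *
t=cv2.imread("pics/top0.png");s=cv2.imread("pics/scene0.png")
rings(t)
def red(im):
    h=cv2.cvtColor(im,cv2.COLOR_BGR2HSV);m=cv2.inRange(h,(0,170,110),(6,255,255))|cv2.inRange(h,(174,170,110),(180,255,255))
    n,l,st,ce=cv2.connectedComponentsWithStats(m)
    return [(st[i,4],ce[i].round(1)) for i in range(1,n) if st[i,4]>8]
print(red(t),red(s))
# housing white
def white(im,lo,x0,y0,x1,y1,n,z):
    h=cv2.cvtColor(im,cv2.COLOR_BGR2HSV);m=cv2.inRange(h,(0,0,lo),(180,70,255));q=np.zeros_like(m);q[y0:y1,x0:x1]=m[y0:y1,x0:x1]
    q=cv2.morphologyEx(q,cv2.MORPH_CLOSE,np.ones((5,5),np.uint8))
    c=max(cv2.findContours(q,cv2.RETR_EXTERNAL,cv2.CHAIN_APPROX_NONE)[0],key=cv2.contourArea)
    pts=np.array([plane(n,p[0],z)[:2] for p in c],np.float32);r=cv2.minAreaRect(pts);print(c[:,0].mean(0),np.round(r[0],1),np.round(r[1],1),np.round(np.radians(r[2]),3),cv2.boxPoints(r).round(0).tolist())
white(t,120,420,200,485,265,"top",18)
# mixer corners by eye from top crop (px=200+x/2.5, 120+y/2.5)
for x,y in((272,97),(281,180),(512,156)):
    print("corner",plane("top",(200+x/2.5,120+y/2.5),26).round(1))
for n,z,p in(("bottle",0,(263,124)),("beaker",0,(186,206))): print(n,plane("top",p,z).round())
h=cv2.cvtColor(t,cv2.COLOR_BGR2HSV);m=cv2.inRange(h,(5,150,120),(16,255,255));m[:,:300]=0;m[:, 345:]=0;m[:150]=0
c=max(cv2.findContours(m,cv2.RETR_EXTERNAL,cv2.CHAIN_APPROX_NONE)[0],key=cv2.contourArea);r=cv2.minAreaRect(c);print("sleeve px",r,plane("top",r[0],80))
E
```

```text
ring px [233. 244.] xy 389.2 320.6 wh [63.8 63.6] ang 0.674 r 504
ring px [306. 226.] xy 435.9 107.8 wh [64.1 63.7] ang 0.902 r 449
ring px [232. 196.] xy 529.4 325.7 wh [64.9 62.4] ang 0.954 r 622
ring px [437. 164.] xy 607.2 -278.0 wh [64.5 65.2] ang 0.524 r 668
[(np.int32(28), array([367.1, 189.8]))] [(np.int32(19), array([299.7, 173.5])), (np.int32(12), array([241.8, 246. ])), (np.int32(11), array([235.8, 262.2])), (np.int32(20), array([573.9, 287.3]))]
[451.80446927 231.68156425] [ 406.3 -309.6] [131.7 133.8] 1.509 [[336.0, -371.0], [469.0, -379.0], [477.0, -248.0], [344.0, -240.0]]
corner [632.   96.8  26. ]
corner [532.5  88.5  26. ]
corner [ 552.4 -180.8   26. ]
bottle [752. 235.   0.]
beaker [507. 465.   0.]
sleeve px ((325.9137878417969, 169.5344696044922), (16.155494689941406, 14.669931411743164), 68.19859313964844) [585.69406363  46.5695655   80.        ]
```

```bash
python3 - <<'E'
from h import *
k,e=tri((299.7,173.5),(367.1,189.8));print("knob",k,e)
print("plane134",plane("top",(367.1,189.8),134),plane("scene",(299.7,173.5),134))
a=0.077;M=np.array([[np.cos(a),-np.sin(a)],[np.sin(a),np.cos(a)]])
for kk in (k[:2],plane("top",(367.1,189.8),134)[:2],plane("scene",(299.7,173.5),134)[:2]):
    print("origin",kk-M@[-82,-100])
o=k[:2]-M@[-82,-100]
for p in ((632,96.8),(532.5,88.5),(552.4,-180.8)): print(M.T@(np.array(p)-o))
t=cv2.imread("pics/top0.png");s=cv2.imread("pics/scene0.png")
crop(t,300,135,420,205,6.5,"pics/tm.png");crop(s,240,150,330,250,6,"pics/sm.png")
E
```

```text
knob [514.17146663 -63.43579136 138.98121737] 2.4403394386090977
plane134 [514.17250006 -62.95350315 134.        ] [512.28928252 -68.58355768 134.        ]
origin [588.23610434  42.57566764]
origin [588.23713777  43.05795586]
origin [586.35392024  37.42790133]
[47.80537063 50.69717272]
[-52.03827598  50.07569732]
[ -52.91285574 -219.95714348]
```

View pics/tm.png

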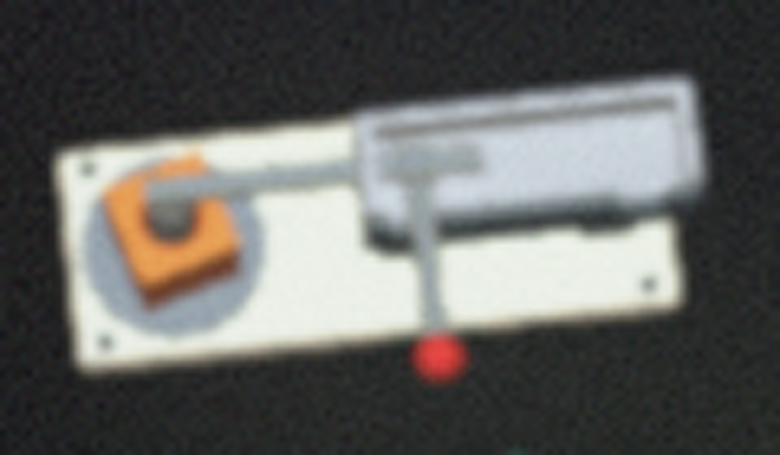

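View pics/sm.png

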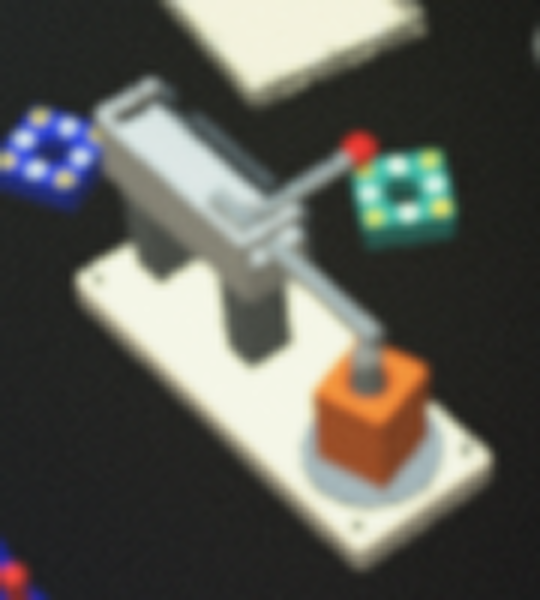

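```bash
python3 - <<'E'
from h import *
for p in((326.8,173.0),):print("turntable",plane("top",p,30))
go([537,-62,200],0.077+np.pi/2)
E
```

```text
turntable [586.79110541  44.98125795  30.        ]
shift cm [-40.93 -48.42   4.09]
rot [0.    0.001 0.269] j7 -0.06
rot [-2.000e-03  1.000e-03 -2.873e+00] j7 -0.06
```

```bash
python3 -m creep '[[[-20,-24,2,0,0,0.13,5],[-20,-24,2,0,0,0.13,5],[-20,-24,2,0,0,0.13,5],[-20,-24,2,0,0,0.13,5],[-20,-24,2,0,0,0.13,5],[-20,-24,2,0,0,0.13,5],[-20,-24,2,0,0,0.13,5]]]' 20
python3 -m creep '[[[-21.2,-22,2,0,0,0.139,5],[-21.2,-22,2,0,0,0.139,5],[-21.2,-22,2,0,0,0.139,5],[-21.2,-22,2,0,0,0.139,5],[-21.2,-22,2,0,0,0.139,5],[-21.2,-22,2,0,0,0.139,5],[-21.2,-22,2,0,0,0.139,5]]]'
python3 - <<'E'
from h import *
go([537,-62,134],0.077+np.pi/2)
cv2.imwrite("pics/a.png",snapshot("scene")[100:300,200:440].repeat(3,0).repeat(3,1))
E
```

```text
clock: 0.98
tcp_pos: [378.0, -342.2, 272.1]
eef_rot: [0.0, 0.779, -0.627, -0.0]
force: [-1.0, -1.1, -0.2]
finger_gap: 50.0
clock: 1.85
tcp_pos: [547.6, -89.8, 251.8]
eef_rot: [0.0, 0.733, -0.68, -0.0]
force: [0.3, -0.3, 0.0]
finger_gap: 50.0
shift cm [-2.85  0.84  6.68]
rot [ 0.001 -0.    -0.002] j7 -1.48
rot [-1.000e-03 -2.000e-03  3.139e+00] j7 -1.48
```

View pics/a.png

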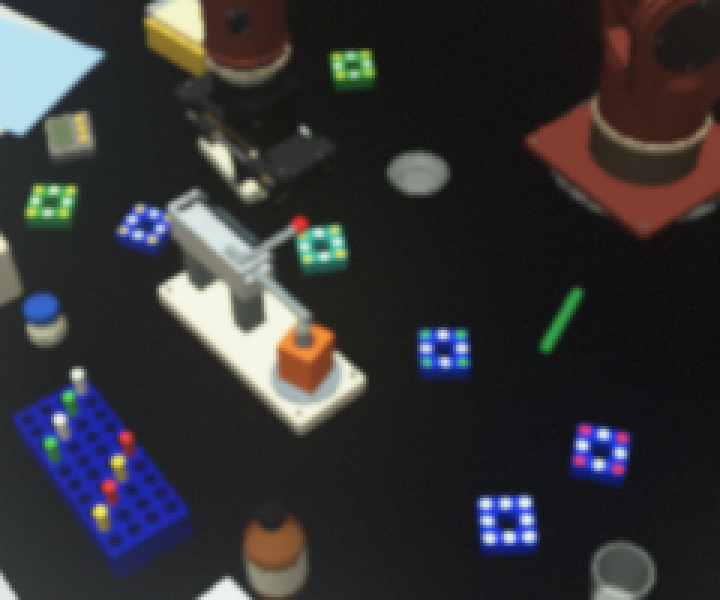

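```bash
python3 - <<'E'
from h import *
print(proj("scene",[547.6,-89.8,252]),proj("scene",[547.6,-89.8,182]),proj("scene",[538,-61.5,134]),proj("top",[538,-61.5,134]))
s=snapshot("scene");t=snapshot("top")
crop(s,240,90,360,200,5,"pics/b.png");crop(t,310,130,430,210,5,"pics/b2.png")
E
```

```text
[285.29531476 148.86918916] [286.78168952 164.43367495] [294.73142016 177.94966104] [366.201847   181.09363734]
```

View pics/b.png

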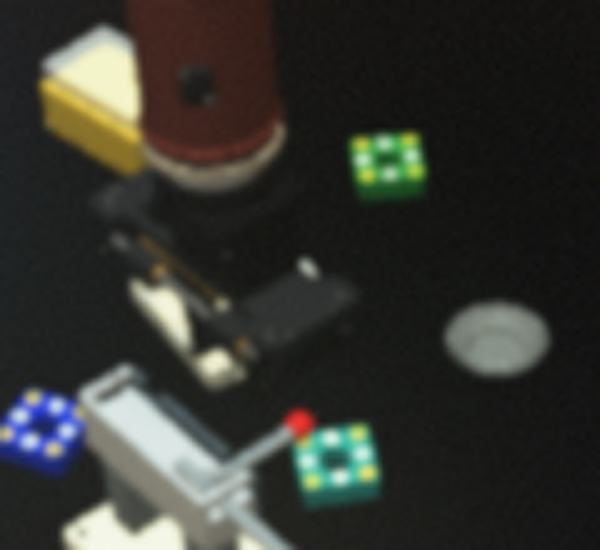

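View pics/b2.png

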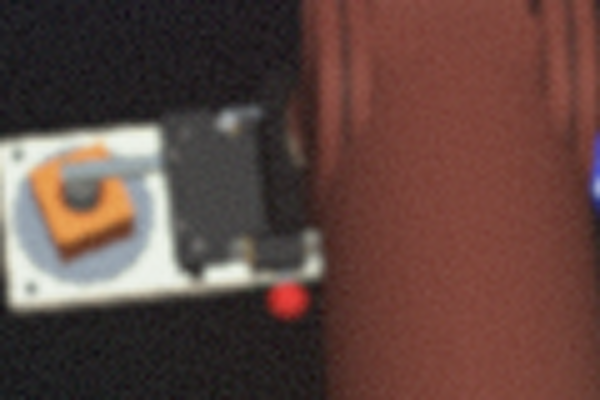

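```bash
python3 -m creep '[[[-2.8,0.8,1,0,0,0,5],[-2.8,0.8,4,0,0,0,5],[-2.8,0.8,6.7,0,0,0,5],[-2.8,0.8,6.7,0,0,0,5]]]' 20
python3 -m creep '[[[0,0,0,0,0,0,0],[0,0,0,0,0,0,0],[0,0,0,0,0,0,0],[0,0,0,0,0,0,0],[0,0,0,0,0,0,0]]]' 20
python3 - <<'E'
from h import *
crop(snapshot("scene"),240,90,360,200,5,"pics/c.png")
E
```

```text
clock: 2.5
tcp_pos: [536.2, -61.7, 183.8]
eef_rot: [0.001, 0.733, -0.68, -0.001]
force: [0.0, 0.1, 0.1]
finger_gap: 49.9
clock: 3.12
tcp_pos: [537.7, -60.5, 185.4]
eef_rot: [-0.0, 0.734, -0.679, 0.0]
force: [0.2, -0.6, 1.1]
finger_gap: 9.0
```

View pics/c.png

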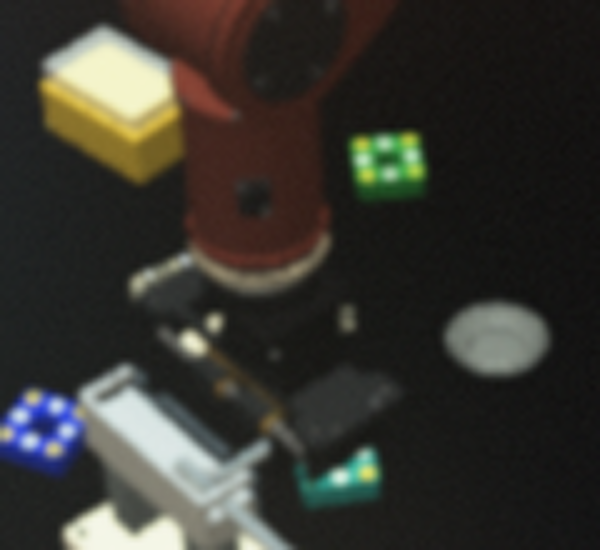

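```bash
python3 -m creep '[[[0,-0.3,-0.7,-0.05,0,0,0],[0,-0.69,-1.41,-0.1,0,0,0],[0,-1.2,-2.05,-0.15,0,0,0],[0,-1.72,-2.68,-0.2,0,0,0],[0,-2.4,-3.2,-0.25,0,0,0],[0,-3.07,-3.72,-0.3,0,0,0],[0,-3.07,-3.72,-0.3,0,0,0],[0,-3.07,-3.72,-0.3,0,0,0]]]' 20
python3 - <<'E'
from h import *
crop(snapshot("scene"),240,90,360,200,5,"pics/d.png")
p,M=tool();print(p+M@[0,0,51])
E
```

```text
clock: 4.18
tcp_pos: [567.6, -58.2, 221.9]
eef_rot: [0.11, 0.725, -0.672, -0.102]
force: [-3.8, -0.3, -0.9]
finger_gap: 9.4
[552.5350338  -59.38978523 173.29203542]
```

View pics/d.png

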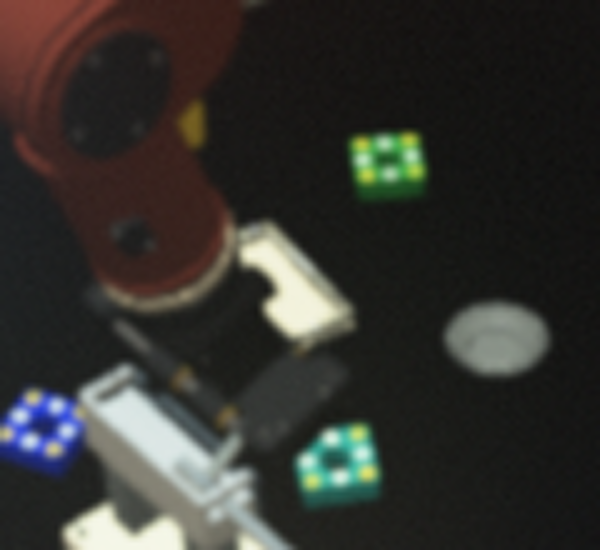

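```bash
python3 -m creep '[[[1.3,0,0,0,0,0,0],[2.6,0,0,0,0,0,0],[3.9,0,0,0,0,0,0],[5.2,0,0,0,0,0,0],[6.5,0,0,0,0,0,0],[7.8,0,0,0,0,0,0],[9.1,0,0,0,0,0,0],[9.7,0,0,0,0,0,0]]]' 25
python3 -m creep '[[[0,0,0,0,0,0,0],[0,0,0,0,0,0,0]]]'
python3 - <<'E'
from h import *
crop(snapshot("scene"),240,90,360,200,5,"pics/e.png")
p,M=tool();print(p+M@[0,0,51])
E
```

```text
clock: 5.22
tcp_pos: [575.0, -150.9, 222.2]
eef_rot: [0.108, 0.726, -0.671, -0.105]
force: [-10.9, 26.2, 3.0]
finger_gap: 8.5
clock: 5.48
tcp_pos: [575.0, -150.5, 222.3]
eef_rot: [0.108, 0.727, -0.67, -0.105]
force: [-9.1, 16.0, 2.6]
finger_gap: 9.1
[ 559.85034465 -151.37676435  173.63736929]
```

View pics/e.png

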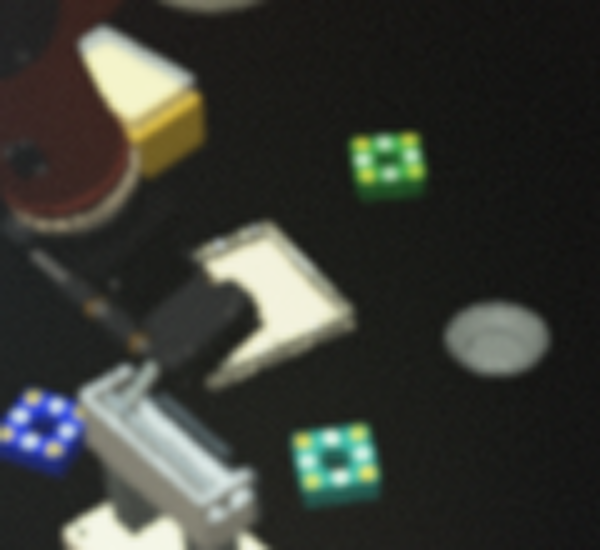

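```bash
python3 -m creep '[[[-0.1,0.5,0.7,0.05,0,0,0],[-0.1,0.98,1.39,0.1,0,0,0],[-0.1,1.3,2.15,0.15,0,0,0],[-0.1,1.59,2.91,0.2,0,0,0],[-0.1,1.72,3.7,0.25,0,0,0],[-0.1,1.83,4.46,0.3,0,0,0],[-0.1,1.83,4.46,0.3,0,0,0],[-0.1,1.83,4.46,0.3,0,0,0]]]' 10
python3 - <<'E'
from h import *
crop(snapshot("scene"),240,90,360,200,5,"pics/f.png")
p,M=tool();print(p+M@[0,0,51])
E
```

```text
clock: 6.52
tcp_pos: [546.0, -152.5, 185.6]
eef_rot: [-0.002, 0.735, -0.678, -0.001]
force: [-1.1, 13.9, -0.4]
finger_gap: 9.3
[ 546.1141033  -152.35648263  134.55484126]
```

View pics/f.png

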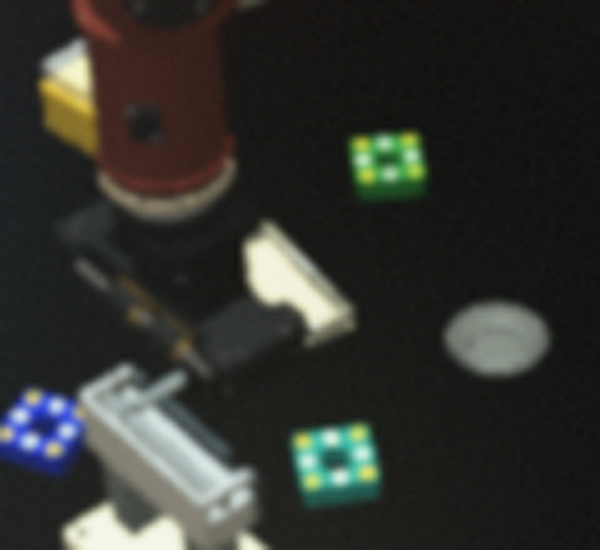

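```bash
python3 -m creep '[[[0,0,0,0,0,0,4],[0,0,0,0,0,0,4],[0,0,0,0,0,0,4],[0,0,-4,0,0,0,4],[0,0,-8,0,0,0,4],[0,6,-12,0,0,0,8],[0,12,-14,0,0,0,8]]]' 10
python3 -m creep '[[[0,6,0,0,0,0,8],[0,12,0,0,0,0,8],[0,12,0,0,0,0,8]]]'
python3 - <<'E'
from h import *
s=snapshot("scene");t=snapshot("top");cv2.imwrite("pics/top1.png",t);cv2.imwrite("pics/scene1.png",s)
crop(s,240,130,340,250,5,"pics/g.png");crop(t,300,130,430,210,6,"pics/g2.png")
p,M=tool();print(p+M@[0,0,51])
E
```

```text
clock: 7.45
tcp_pos: [434.3, -165.3, 323.4]
eef_rot: [-0.001, 0.734, -0.679, 0.001]
force: [0.3, -1.8, 0.8]
finger_gap: 52.6
clock: 7.82
tcp_pos: [312.1, -175.0, 322.5]
eef_rot: [0.0, 0.732, -0.681, 0.001]
force: [0.4, 0.2, -0.3]
finger_gap: 77.7
[ 315.32951123 -174.41329449  271.42533314]
```

View pics/g.png

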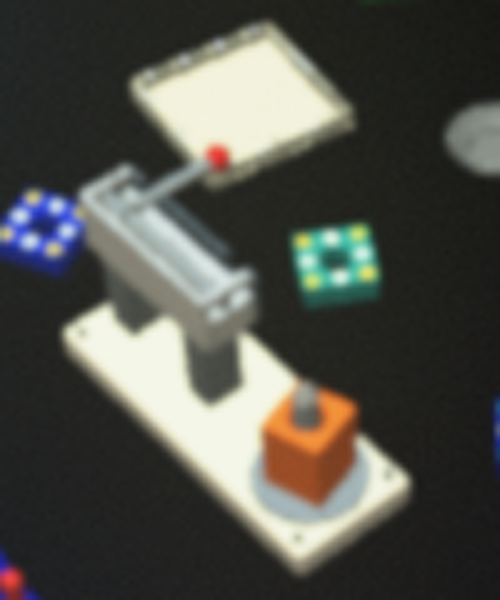

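View pics/g2.png

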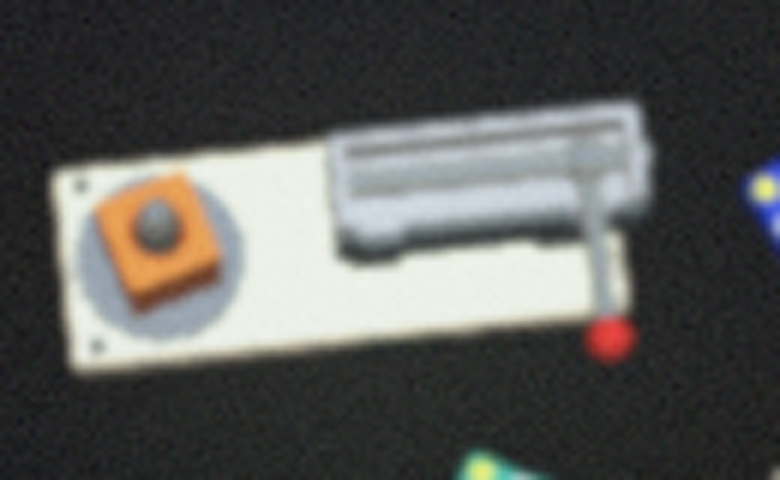

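```bash
python3 - <<'E'
from h import *
t=cv2.imread("pics/top1.png");s=cv2.imread("pics/scene1.png")
def red(im,x0,x1,y0,y1):
    h=cv2.cvtColor(im,cv2.COLOR_BGR2HSV);m=cv2.inRange(h,(0,170,110),(6,255,255))|cv2.inRange(h,(174,170,110),(180,255,255))
    q=np.zeros_like(m);q[y0:y1,x0:x1]=m[y0:y1,x0:x1];ys,xs=np.nonzero(q);return xs.mean(),ys.mean()
a=red(t,390,420,170,200);b=red(s,260,320,140,190);print(a,b)
k,e=tri(b,a);print("knob",k,e, "moved",k-[514.17,-63.4,139])
print("tip",tri((301.4,207.6),(326.0,166.8)),plane("top",(326,166.8),120),plane("scene",(301.4,207.6),120))
crop(t,305,145,345,195,12,"pics/h.png");crop(s,280,195,325,240,12,"pics/h2.png")
E
```

```text
(np.float64(401.1818181818182), np.float64(186.1818181818182)) (np.float64(283.5), np.float64(161.0))
knob [ 521.50808492 -154.65390154  133.13942425] 0.5398031032621317 moved [  7.33808492 -91.25390154  -5.86057575]
tip (array([586.25905696,  45.30137578, 112.58137268]), np.float64(1.0498136836416714)) [584.10992368  45.55377723 120.        ] [589.93950892  50.15109472 120.        ]
```

View pics/h.png

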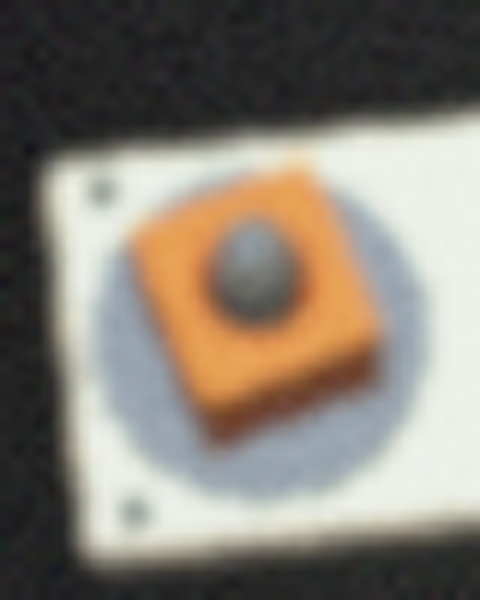

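View pics/h2.png

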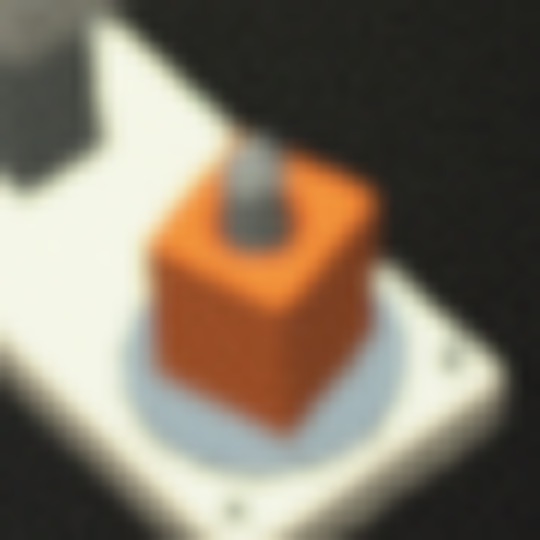

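```bash
python3 - <<'E'
from h import *
print("tip",tri((301.4,207.0),(326.2,164.2)),plane("top",(326.2,164.2),122),plane("scene",(301.4,207.0),122))
a=0.078;M=np.array([[np.cos(a),-np.sin(a)],[np.sin(a),np.cos(a)]])
print("origin from knob", np.array([521.5,-154.65])-M@[-82,-195])
# sleeve top corners in crop h (top): z=90
C=np.array([[plane("top",(305+x/12,145+y/12),90)[:2] for x,y in((133,240),(305,160),(382,325),(205,405))]])[0]
print(C.round(1),C.mean(0)); 
for i in range(4):
    d=C[(i+1)%4]-C[i];print(np.linalg.norm(d),np.arctan2(d[1],d[0]))
E
```

```text
tip (array([589.78295452,  46.268391  , 119.87687777]), np.float64(4.295212105882476)) [590.88479018  44.77987014 122.        ] [589.37031192  49.49427364 122.        ]
origin from knob [588.05610069  46.14662711]
[[597.3  73.6]
 [615.1  32.9]
 [575.1  16.2]
 [557.5  57.8]] [586.23782333  45.12243087]
44.39330707887966 -1.1574569683158684
43.326754532976025 -2.7444246960334677
45.24244575020605 1.9717130750994805
42.787023889377764 0.3771926907863014
```

```bash
python3 - <<'E'
from h import *
print(state()["joint_pos"].round(2))
go([587,45,200],0.395)
E
```

```text
[ 0.71 -0.28 -0.26  2.03 -0.07  1.38 -1.02]
shift cm [-19.84 -28.74   7.16]
rot [-0.003 -0.     1.251] j7 -1.02
rot [ 0.    -0.003 -1.89 ] j7 -1.02
```

```bash
python3 -m creep '[[[-5,-7,1,0,0,0.18,8],[-10,-14,2,0,0,0.36,8],[-12,-17,3,0,0,0.54,8],[-14,-20,4,0,0,0.72,8],[-16,-24,4,0,0,0.9,8],[-18,-26,4,0,0,1.08,8],[-19.8,-28.7,4,0,0,1.25,8],[-19.8,-28.7,4,0,0,1.25,8]]]' 20
python3 -m creep '[[[0,0,0,0,0,0,8],[0,0,0,0,0,0,8]]]' 20
python3 - <<'E'
from h import *
print(state()["joint_pos"].round(2))
go([587,45,77],0.395)
E
```

```text
clock: 8.93
tcp_pos: [563.2, 21.6, 268.9]
eef_rot: [-0.012, -0.323, 0.946, 0.013]
force: [-0.0, -0.5, 0.2]
finger_gap: 79.8
clock: 9.18
tcp_pos: [561.9, 21.4, 270.2]
eef_rot: [-0.011, -0.325, 0.946, 0.013]
force: [-0.1, -0.4, -0.5]
finger_gap: 79.9
[-0.03  0.19 -0.09  1.69 -0.    1.29 -2.6 ]
shift cm [-3.62 -0.12 14.17]
rot [ 0.029 -0.017  0.266] j7 -2.6
rot [ 0.025  0.042 -2.875] j7 -2.6
```

```bash
python3 -m creep '[[[0,0,0,0,0,-0.18,8],[0,0,0,0,0,-0.36,8],[0,0,0,0,0,-0.54,8],[0,0,0,0,0,-0.72,8],[0,0,0,0,0,-0.9,8],[0,0,0,0,0,-1.08,8],[0,0,0,0,0,-1.26,8],[0,0,0,0,0,-1.44,8]]]'
python3 -m creep '[[[0,0,0,0,0,-0.18,8],[0,0,0,0,0,-0.36,8],[0,0,0,0,0,-0.54,8],[0,0,0,0,0,-0.72,8],[0,0,0,0,0,-0.9,8],[0,0,0,0,0,-1.08,8],[0,0,0,0,0,-1.26,8],[0,0,0,0,0,-1.435,8]]]'
python3 - <<'E'
from h import *
print(state()["joint_pos"].round(2))
go([587,45,200],0.395)
E
```

```text
clock: 10.18
tcp_pos: [561.6, 19.1, 271.0]
eef_rot: [-0.0, 0.868, -0.496, -0.016]
force: [-1.0, 0.8, -0.3]
finger_gap: 79.6
clock: 11.18
tcp_pos: [561.6, 19.2, 271.1]
eef_rot: [-0.011, 0.98, 0.197, -0.012]
force: [0.2, 1.0, 0.2]
finger_gap: 80.0
[ 0.21  0.21 -0.36  1.68  0.05  1.29  0.24]
shift cm [ 3.38 -1.35  1.98]
rot [-0.027  0.019  0.002] j7 0.24
rot [-0.03  -0.042 -3.14 ] j7 0.24
```

```bash
python3 -m creep '[[[3.4,-1.35,2,-0.027,0.019,0,8],[3.4,-1.35,2,-0.027,0.019,0,8],[3.4,-1.35,2,-0.027,0.019,0,8]]]'
python3 - <<'E'
from h import *
go([587,45,77],0.395)
s=snapshot("scene");t=snapshot("top")
crop(s,240,130,360,250,5,"pics/i.png");crop(t,270,110,390,210,5,"pics/i2.png")
E
```

```text
clock: 11.55
tcp_pos: [587.3, 44.9, 250.5]
eef_rot: [0.0, 0.981, 0.194, -0.001]
force: [0.6, -0.5, -0.6]
finger_gap: 80.1
shift cm [-1.000e-02 -2.000e-02  1.225e+01]
rot [ 0.     0.001 -0.004] j7 0.16
rot [ 2.000e-03 -0.000e+00  3.137e+00] j7 0.16
```

View pics/i.png

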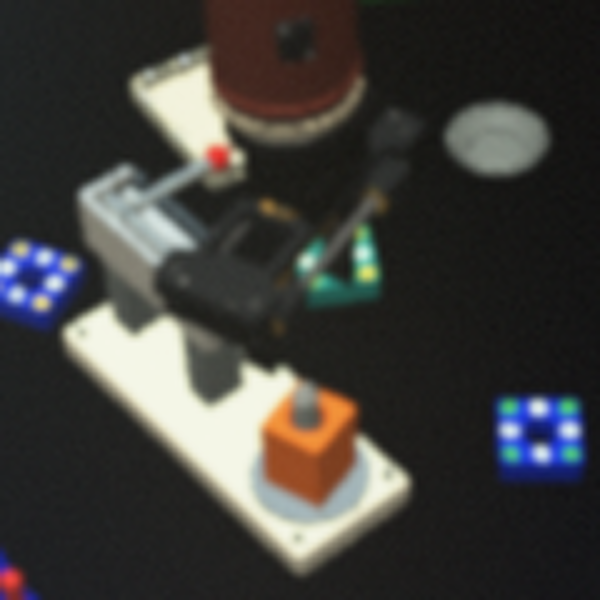

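```bash
python3 -m creep '[[[0,0,4,0,0,0,8],[0,0,8,0,0,0,8],[0,0,11.9,0,0,0,8],[0,0,11.9,0,0,0,8]]]'
python3 -m creep '[[[0,0,0,0,0,0,3],[0,0,0,0,0,0,3],[0,0,0,0,0,0,3],[0,0,0,0,0,0,3],[0,0,0,0,0,0,3]]]' 30
python3 -m creep '[[[0,0,-3,0,0,0,3],[0,0,-3,0,0,0,3]]]' 30
```

```text
clock: 12.15
tcp_pos: [585.4, 45.0, 129.0]
eef_rot: [0.0, 0.981, 0.194, -0.003]
force: [0.3, -0.3, 0.2]
finger_gap: 79.9
clock: 12.78
tcp_pos: [587.5, 46.1, 131.7]
eef_rot: [0.0, 0.981, 0.195, -0.0]
force: [-0.3, -0.9, 5.2]
finger_gap: 45.9
clock: 13.02
tcp_pos: [588.3, 46.4, 162.9]
eef_rot: [0.001, 0.981, 0.195, 0.001]
force: [0.9, -0.9, -0.9]
finger_gap: 46.1
```

```bash
python3 -m creep '[[[0,0,-3,0,0,0,3],[0,0,-6,0,0,0,3],[0,0,-9,0,0,0,3],[0,0,-11,0,0,0,3],[0,0,-11,0,0,0,3]]]' 40
python3 - <<'E'
from h import *
s=snapshot("scene")
crop(s,240,130,360,250,5,"pics/j.png")
# above tray, jaw angle kept; tray yaw 1.509
go([406,-310,150],0.395)
E
```

```text
clock: 13.65
tcp_pos: [587.6, 46.1, 271.4]
eef_rot: [0.001, 0.981, 0.195, -0.0]
force: [-0.2, 0.0, -0.8]
finger_gap: 47.3
shift cm [-30.32  25.98   6.99]
rot [ 0.001  0.002 -0.003] j7 0.16
rot [ 4.000e-03 -1.000e-03  3.138e+00] j7 0.16
```

View pics/j.png

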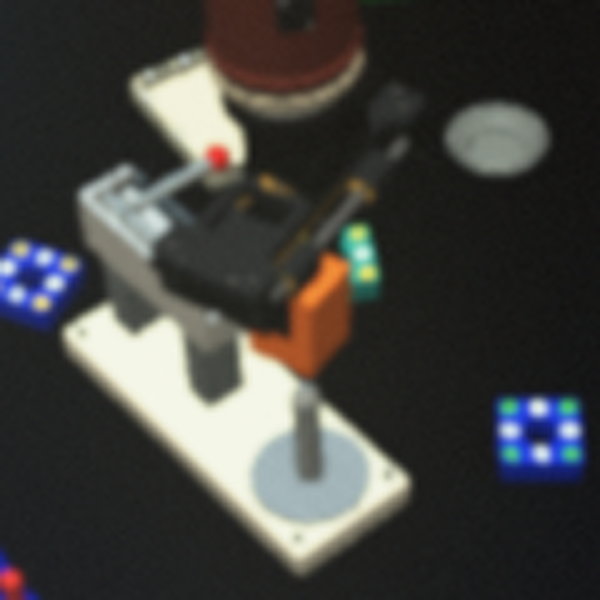

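```bash
python3 -m creep '[[[-5,4.3,0,0,0,0,3],[-10,8.6,0,0,0,0,3],[-15,12.9,0,0,0,0,3],[-20,17.1,0,0,0,0,3],[-25,21.4,0,0,0,0,3],[-30.3,26,0,0,0,0,3],[-30.3,26,0,0,0,0,3]]]' 40
python3 - <<'E'
from h import *
s=snapshot("scene")
crop(s,230,90,350,210,5,"pics/k.png")
go([406,-310,58],0.395)
E
```

```text
clock: 14.58
tcp_pos: [403.4, -313.1, 269.7]
eef_rot: [-0.0, 0.981, 0.192, -0.002]
force: [0.4, 0.7, -0.5]
finger_gap: 47.3
shift cm [ 0.58 -0.3  16.06]
rot [-0.001  0.005 -0.01 ] j7 0.95
rot [8.000e-03 1.000e-03 3.132e+00] j7 0.95
```

View pics/k.png

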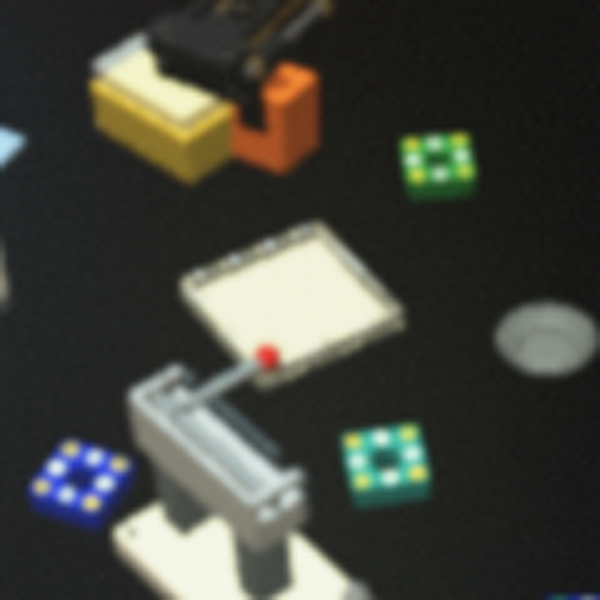

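```bash
python3 -m creep '[[[0.6,-0.3,5,0,0,0,3],[0.6,-0.3,10,0,0,0,3],[0.6,-0.3,14,0,0,0,3],[0.6,-0.3,15,0,0,0,3],[0.6,-0.3,15.6,0,0,0,3],[0.6,-0.3,16.2,0,0,0,3],[0.6,-0.3,16.2,0,0,0,3]]]' 40
python3 -m creep '[[[0,0,0,0,0,0,6.5],[0,0,0,0,0,0,6.5],[0,0,0,0,0,0,6.5],[0,0,-5,0,0,0,6.5],[0,0,-10,0,0,0,7],[0,0,-15,0,0,0,7],[0,0,-20,0,0,0,7]]]' 
python3 - <<'E'
from h import *
s=snapshot("scene");t=snapshot("top");cv2.imwrite("pics/top2.png",t)
crop(s,200,90,440,250,3.3,"pics/l.png");crop(t,200,120,520,320,2.5,"pics/l2.png")
rings(t)
E
```

```text
clock: 15.5
tcp_pos: [411.8, -305.4, 110.8]
eef_rot: [0.001, 0.981, 0.195, 0.0]
force: [0.6, 0.1, 0.4]
finger_gap: 46.9
clock: 16.38
tcp_pos: [410.8, -304.6, 311.5]
eef_rot: [0.001, 0.981, 0.195, -0.001]
force: [0.7, -0.2, 0.1]
finger_gap: 69.8
ring px [233. 244.] xy 389.2 320.6 wh [63.8 63.6] ang 0.674 r 504
ring px [306. 226.] xy 435.7 107.4 wh [64.3 64. ] ang 0.931 r 449
ring px [232. 196.] xy 529.2 325.8 wh [64.8 63.1] ang 0.95 r 621
ring px [422. 152.] xy 642.5 -236.6 wh [64.2 65.5] ang 0.52 r 685
```

View pics/l.png

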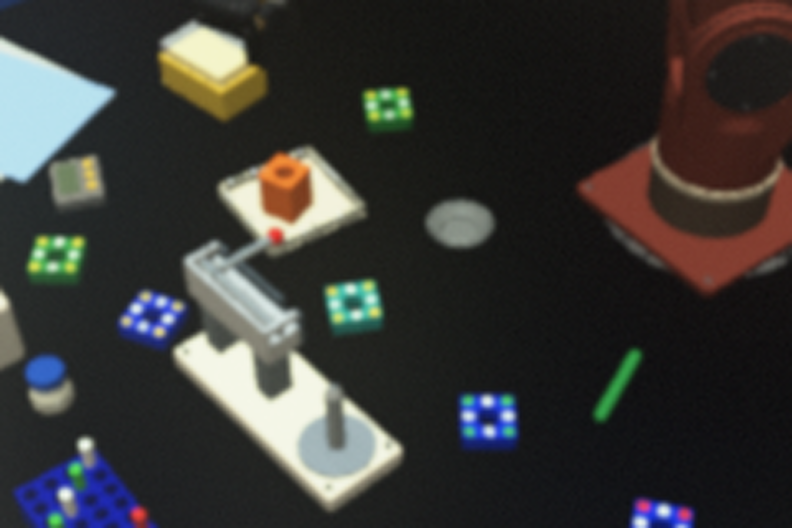

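View pics/l2.png

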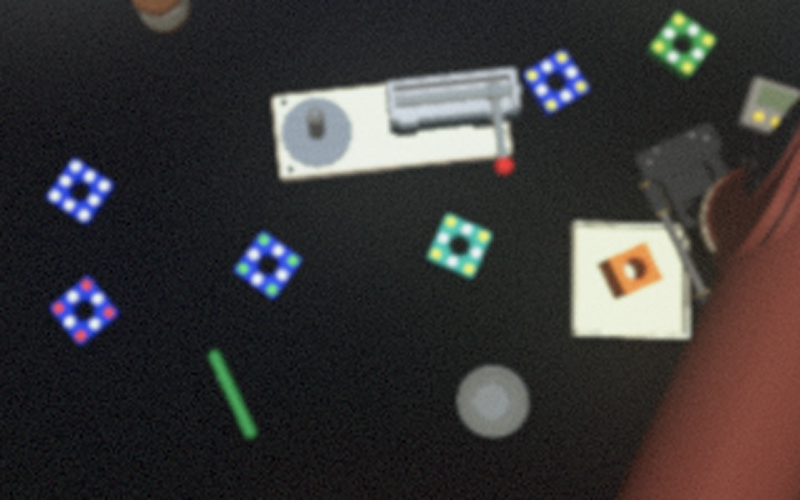

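```bash
cat >> h.py <<'E'
def caps(t,verbose=True):
    hsv=cv2.cvtColor(t,cv2.COLOR_BGR2HSV)
    m=cv2.inRange(hsv,(112,120,70),(130,255,255));m[:130]=0
    mc=cv2.morphologyEx(m,cv2.MORPH_CLOSE,np.ones((9,9),np.uint8))
    for c in cv2.findContours(mc,cv2.RETR_EXTERNAL,cv2.CHAIN_APPROX_NONE)[0]:
        if cv2.contourArea(c)<200: continue
        f=np.zeros_like(m);cv2.drawContours(f,[c],-1,255,-1);f=cv2.erode(f,np.ones((3,3),np.uint8))
        g=hsv[...,2].astype(float);sat=hsv[...,1]
        w=(f>0)&((sat<150)|(hsv[...,0]<105)|(hsv[...,0]>135))&(g>120)
        ys,xs=np.nonzero(w);pc=(xs.mean(),ys.mean())
        # dark hole
        d=(f>0)&(g<90);ys,xs=np.nonzero(d);hc=(xs.mean(),ys.mean())
        print("caps",np.round(pc,1),w.sum(),plane("top",pc,20)[:2].round(1),"hole",plane("top",hc,20)[:2].round(1),d.sum())
E
python3 - <<'E'
from h import *
t=cv2.imread("pics/top0.png");caps(t);t=cv2.imread("pics/top2.png");caps(t)
# turntable ellipse
h=cv2.cvtColor(t,cv2.COLOR_BGR2HSV);r=h[150:195,305:350]
m=cv2.inRange(r,(95,25,60),(130,120,190));m=cv2.morphologyEx(m,cv2.MORPH_CLOSE,np.ones((7,7),np.uint8))
c=max(cv2.findContours(m,cv2.RETR_EXTERNAL,cv2.CHAIN_APPROX_NONE)[0],key=cv2.contourArea)
c=cv2.convexHull(c)
e=cv2.fitEllipse(c);print(e);p=(e[0][0]+305,e[0][1]+150);print("turntable",plane("top",p,30))
crop(t,305,150,350,195,12,"pics/m.png");cv2.imwrite("pics/m2.png",cv2.resize(m,None,fx=8,fy=8))
E
```

```text
caps [233. 244.] 189 [388.4 321.5] hole [389.4 320.5] 35
caps [306.1 225.7] 165 [435.1 109.4] hole [435.7 107.6] 34
caps [231.6 196.1] 201 [528.9 325.7] hole [529.3 325.8] 31
caps [436.8 164.2] 201 [ 604.9 -277.7] hole [ 607.4 -277.5] 30
caps [232.9 244. ] 190 [388.5 321.7] hole [389.3 320.2] 34
caps [306.1 226.1] 162 [434.  109.3] hole [435.7 107.8] 33
caps [231.6 196.1] 206 [528.7 325.7] hole [529.  325.7] 30
caps [421.6 152.6] 204 [ 641.5 -235.4] hole [ 642.2 -236.3] 27
((21.291034698486328, 22.467126846313477), (25.531354904174805, 26.015533447265625), 85.61780548095703)
turntable [588.42744323  46.42216331  30.        ]
```

View pics/m.png

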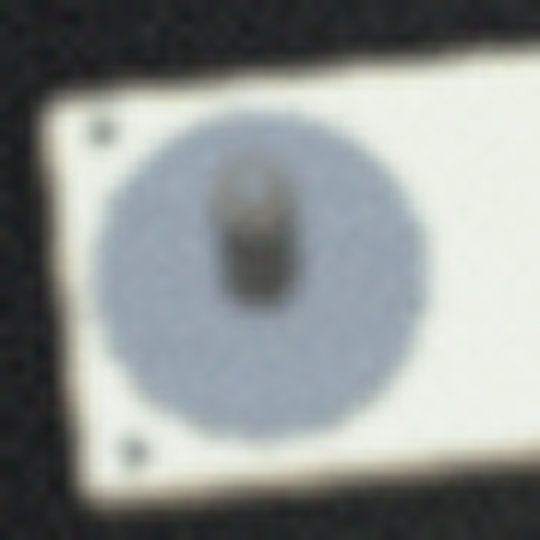

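View pics/m2.png

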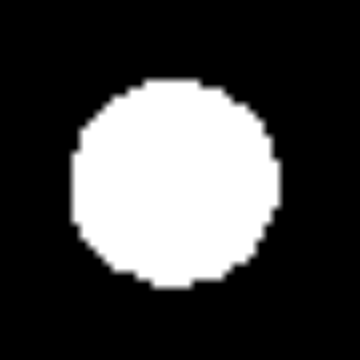

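```bash
python3 - <<'E'
from h import *
go([641.8,-236,130],0.52)
E
```

```text
shift cm [23.8   2.19 13.55]
rot [ 0.008 -0.003 -0.128] j7 0.94
rot [-0.004 -0.012  3.013] j7 0.94
```

```bash
python3 -m creep '[[[5,0.5,1,0,0,0,8],[10,1,2,0,0,-0.06,8],[15,1.5,4,0,0,-0.12,8],[20,2,7,0,0,-0.128,8],[23.8,2.2,9,0,0,-0.128,8],[23.8,2.2,13.5,0,0,-0.128,8],[23.8,2.2,13.5,0,0,-0.128,8],[23.8,2.2,13.5,0,0,-0.128,8]]]' 40
python3 - <<'E'
from h import *
t=snapshot("top");s=snapshot("scene")
crop(s,200,130,320,250,5,"pics/n.png")
caps(t);rings(t)
go([641.8,-236,22],0.52)
E
```

```text
clock: 17.48
tcp_pos: [639.3, -235.0, 175.6]
eef_rot: [0.001, 0.966, 0.257, -0.0]
force: [-0.1, 0.2, -0.2]
finger_gap: 80.1
caps [233.  243.9] 189 [388.8 321.4] hole [389.6 320.2] 33
caps [306.1 226. ] 164 [434.2 109.2] hole [435.7 107.8] 33
caps [231.6 196.1] 204 [528.7 325.8] hole [529.  325.7] 30
caps [420.7 152.8] 175 [ 640.7 -232.8] hole [ 642.2 -236.3] 27
ring px [233. 244.] xy 389.2 320.6 wh [63.8 63.6] ang 0.674 r 504
ring px [306. 226.] xy 435.8 107.3 wh [64.3 64.2] ang 0.931 r 449
ring px [232. 196.] xy 529.1 325.9 wh [65.3 63. ] ang 0.954 r 621
ring px [421. 152.] xy 642.3 -236.3 wh [64.2 64.7] ang 0.52 r 684
shift cm [ 0.13  0.14 10.38]
rot [ 0.003 -0.    -0.001] j7 0.74
rot [-1.000e-03 -5.000e-03  3.141e+00] j7 0.74
```

View pics/n.png

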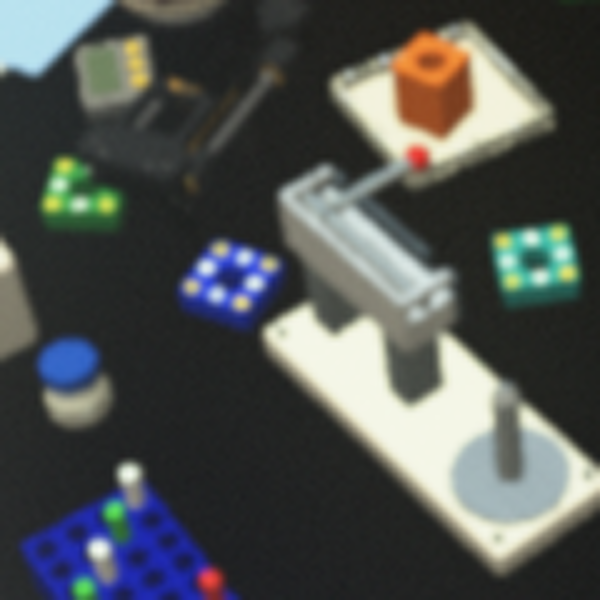

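```bash
python3 -m creep '[[[0.1,0.15,4,0,0,0,8],[0.1,0.15,8,0,0,0,8],[0.1,0.15,10,0,0,0,8],[0.1,0.15,10.4,0,0,0,8],[0.1,0.15,10.4,0,0,0,8],[0.1,0.15,10.4,0,0,0,8]]]' 40
python3 -m creep '[[[0,0,0,0,0,0,4],[0,0,0,0,0,0,4],[0,0,0,0,0,0,4],[0,0,0,0,0,0,4]]]' 40
python3 -m creep '[[[0,0,-3,0,0,0,4],[0,0,-6,0,0,0,4],[0,0,-10,0,0,0,4],[0,0,-15,0,0,0,4],[0,0,-20,0,0,0,4],[0,0,-20,0,0,0,4]]]' 45
python3 - <<'E'
from h import *
s=snapshot("scene");t=snapshot("top")
crop(s,200,130,320,250,5,"pics/o.png")
go([588.2,46,180],0.078)
E
```

```text
clock: 18.32
tcp_pos: [641.7, -235.5, 72.1]
eef_rot: [0.001, 0.966, 0.257, 0.0]
force: [-0.1, -0.1, 1.5]
finger_gap: 80.1
clock: 18.82
tcp_pos: [641.0, -235.2, 70.5]
eef_rot: [0.0, 0.966, 0.257, -0.001]
force: [0.6, 0.2, 1.5]
finger_gap: 55.6
clock: 19.58
tcp_pos: [642.7, -235.5, 275.5]
eef_rot: [0.003, 0.966, 0.257, 0.003]
force: [-0.0, 0.7, -1.4]
finger_gap: 55.8
shift cm [  9.39 -27.01   3.9 ]
rot [0.001 0.001 0.442] j7 0.75
rot [-2.0e-03  1.0e-03 -2.7e+00] j7 0.75
```

View pics/o.png

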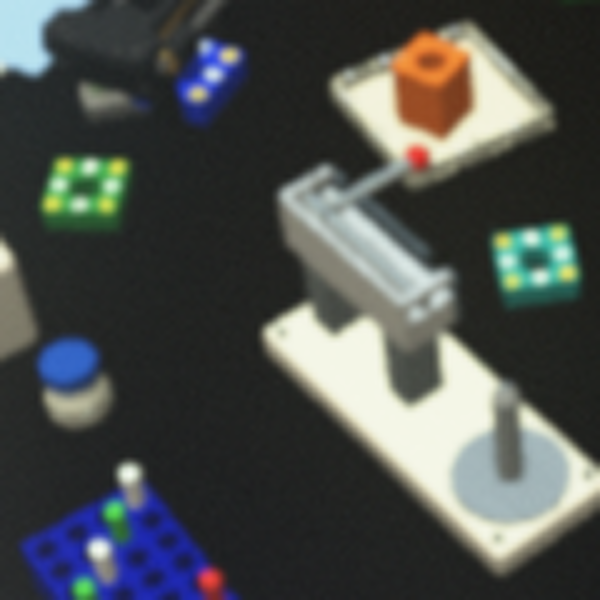

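```bash
python3 -m creep '[[[1.5,-4.5,0,0,0,0.08,4],[3,-9,0,0,0,0.16,4],[4.5,-13.5,0,0,0,0.24,4],[6,-18,0,0,0,0.32,4],[7.5,-22.5,0,0,0,0.4,4],[9.4,-27,0,0,0,0.442,4],[9.4,-27,0,0,0,0.442,4],[9.4,-27,0,0,0,0.442,4]]]' 45
python3 -m creep '[[[0,0,3,0,0,0,4],[0,0,3,0,0,0,4],[0,0,3,0,0,0,4]]]' 45
python3 - <<'E'
from h import *
s=snapshot("scene")
crop(s,240,130,360,250,5,"pics/p.png")
go([588.2,47,200],0.078)
E
```

```text
clock: 20.68
tcp_pos: [588.0, 45.3, 268.7]
eef_rot: [0.001, 0.999, 0.039, -0.002]
force: [0.0, 0.2, -0.6]
finger_gap: 55.6
clock: 21.05
tcp_pos: [588.6, 45.0, 240.5]
eef_rot: [0.001, 0.999, 0.038, -0.001]
force: [0.8, 0.3, -0.5]
finger_gap: 55.7
shift cm [-0.05 -0.18 -1.01]
rot [ 0.001  0.    -0.001] j7 -0.13
rot [ 1.000e-03 -2.000e-03  3.141e+00] j7 -0.13
```

View pics/p.png

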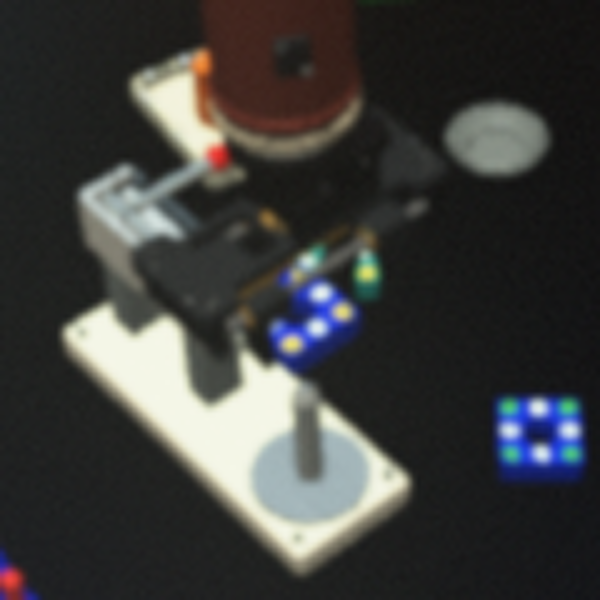

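```bash
python3 - <<'E'
from h import *
for p in((298.2,199),(308.4,192.4)): print(plane("scene",p,190))
print(proj("scene",[588.4,45,190]),proj("scene",[588,47,122]))
E
```

```text
[609.27767174  65.50041507 190.        ]
[568.12521814  62.43955475 190.        ]
[299.90135821 192.04059596] [301.30065312 206.33776892]
```

```bash
python3 -m creep '[[[0,-0.2,2,0,0,0,4],[0,-0.2,4,0,0,0,4],[0,-0.2,5,0,0,0,4],[0,-0.2,5.6,0,0,0,4],[0,-0.2,6.2,0,0,0,4],[0,-0.2,6.8,0,0,0,4],[0,-0.2,7.2,0,0,0,4]]]' 45
python3 - <<'E'
from h import *
s=snapshot("scene");t=snapshot("top")
crop(s,260,170,330,240,8,"pics/q.png");crop(t,290,140,360,210,8,"pics/q2.png")
E
```

```text
clock: 21.98
tcp_pos: [588.2, 47.9, 167.9]
eef_rot: [0.001, 0.999, 0.039, -0.001]
force: [-0.5, -0.0, -0.2]
finger_gap: 55.7
```

View pics/q.png

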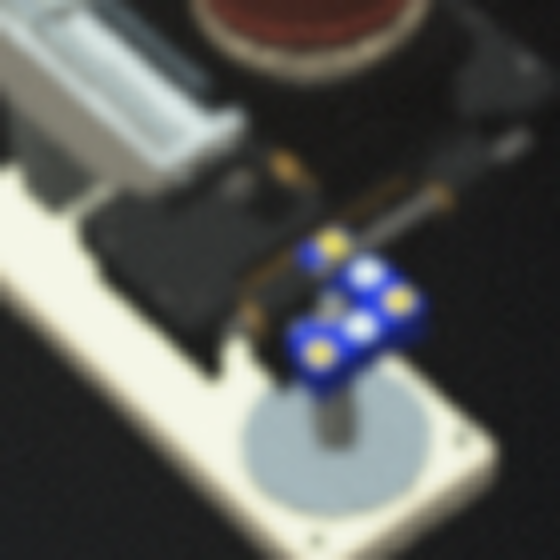

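```bash
python3 -m creep '[[[0,0,0.8,0,0,0,4],[0,0,1.6,0,0,0,4],[0,0,2.4,0,0,0,4],[0,0,3.2,0,0,0,4],[0,0,3.8,0,0,0,4],[0,0,3.8,0,0,0,4]]]' 45
```

```text
clock: 22.82
tcp_pos: [588.0, 48.0, 129.6]
eef_rot: [0.0, 0.999, 0.039, -0.001]
force: [1.9, 0.3, -1.3]
finger_gap: 55.9
```

```bash
python3 -m creep '[[[0,0,0,0,0,0,6.5],[0,0,0,0,0,0,7.5],[0,0,0,0,0,0,8],[0,0,0,0,0,0,8]]]' 45
python3 -m creep '[[[0,0,-5,0,0,0,8],[0,0,-10,0,0,0,8],[0,0,-12,0,0,0,8]]]' 45
python3 - <<'E'
from h import *
s=snapshot("scene");t=snapshot("top")
crop(s,260,170,330,240,8,"pics/r.png");caps(t)
E
```

```text
clock: 23.32
tcp_pos: [588.1, 47.8, 130.2]
eef_rot: [0.001, 0.999, 0.039, -0.001]
force: [-0.0, -0.3, 0.2]
finger_gap: 78.9
clock: 23.7
tcp_pos: [589.3, 48.2, 253.6]
eef_rot: [0.0, 0.999, 0.039, 0.002]
force: [-0.3, 0.2, -1.1]
finger_gap: 80.2
caps [233.  243.9] 189 [388.7 321.5] hole [389.3 320.2] 34
caps [306.1 226.3] 159 [433.5 109.2] hole [435.7 107.8] 33
caps [231.6 196. ] 205 [529.1 325.8] hole [529.3 325.8] 31
```

View pics/r.png

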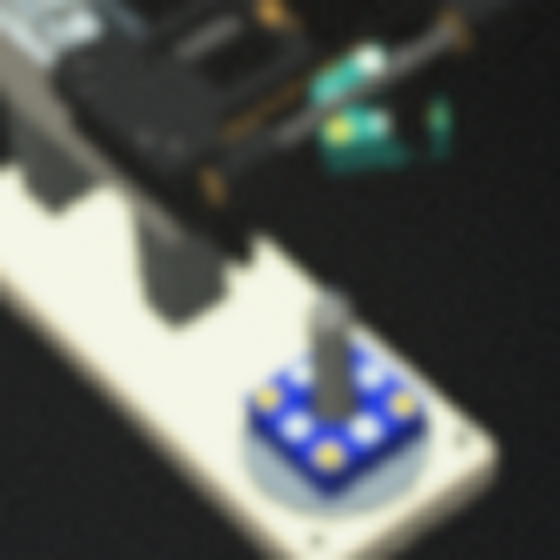

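```bash
python3 - <<'E'
from h import *
go([435.3,108,130],-0.64)
E
```

```text
shift cm [-14.92  -7.17   7.14]
rot [-0.    -0.004  0.718] j7 -0.13
rot [ 0.005 -0.    -2.424] j7 -0.13
```

```bash
python3 -m creep '[[[-5,-2.4,0,0,0,0.17,8],[-10,-4.8,0,0,0,0.34,8],[-14.9,-7.2,0,0,0,0.51,8],[-14.9,-7.2,3,0,0,0.68,8],[-14.9,-7.2,7.1,0,0,0.718,8],[-14.9,-7.2,7.1,0,0,0.718,8],[-14.9,-7.2,7.1,0,0,0.718,8]]]' 40
python3 - <<'E'
from h import *
s=snapshot("scene")
crop(s,280,150,400,270,5,"pics/s.png")
go([435.3,108,21],-0.64)
E
```

```text
clock: 24.68
tcp_pos: [434.3, 108.1, 179.8]
eef_rot: [0.001, 0.949, -0.314, -0.0]
force: [0.6, 0.7, 0.9]
finger_gap: 79.9
shift cm [ 0.06 -0.02 10.83]
rot [ 0.001 -0.     0.001] j7 -0.99
rot [ 1.000e-03  1.000e-03 -3.141e+00] j7 -0.99
```

View pics/s.png

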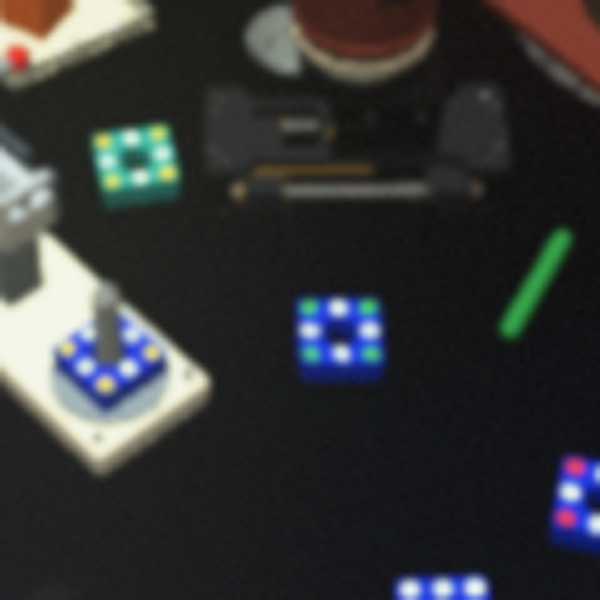

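```bash
python3 -m creep '[[[0,0,4,0,0,0,8],[0,0,8,0,0,0,8],[0,0,10.3,0,0,0,8],[0,0,10.8,0,0,0,8],[0,0,10.8,0,0,0,8],[0,0,10.8,0,0,0,8]]]' 40
python3 -m creep '[[[0,0,0,0,0,0,4],[0,0,0,0,0,0,4],[0,0,0,0,0,0,4],[0,0,0,0,0,0,4]]]' 40
python3 -m creep '[[[0,0,-3,0,0,0,4],[0,0,-6,0,0,0,4],[0,0,-10,0,0,0,4],[0,0,-15,0,0,0,4],[0,0,-18,0,0,0,4],[0,0,-18,0,0,0,4]]]' 45
python3 - <<'E'
from h import *
s=snapshot("scene")
crop(s,280,130,400,250,5,"pics/t.png")
go([588.2,47.5,200],0.078)
E
```

```text
clock: 25.48
tcp_pos: [434.9, 108.2, 72.6]
eef_rot: [0.0, 0.949, -0.315, 0.001]
force: [0.6, -0.4, 0.2]
finger_gap: 80.1
clock: 25.98
tcp_pos: [434.1, 107.9, 71.4]
eef_rot: [0.001, 0.949, -0.315, -0.0]
force: [-0.1, -0.7, 2.4]
finger_gap: 55.6
clock: 26.72
tcp_pos: [435.1, 108.5, 253.4]
eef_rot: [-0.0, 0.949, -0.315, 0.001]
force: [-0.1, 0.0, -1.9]
finger_gap: 55.6
shift cm [15.97 -4.32  0.07]
rot [ 0.001 -0.    -0.718] j7 -0.97
rot [-1.000e-03 -1.000e-03  2.423e+00] j7 -0.97
```

View pics/t.png

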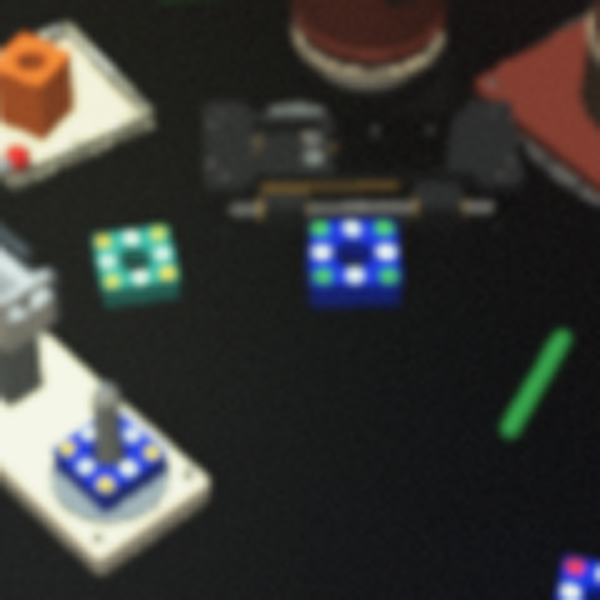

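```bash
python3 -m creep '[[[4,-1,0,0,0,-0.17,4],[8,-2,0,0,0,-0.34,4],[12,-3,0,0,0,-0.51,4],[16,-4.3,0,0,0,-0.68,4],[16,-4.3,0,0,0,-0.718,4],[16,-4.3,0,0,0,-0.718,4],[16,-4.3,0,0,0,-0.718,4]]]' 45
python3 - <<'E'
from h import *
s=snapshot("scene")
crop(s,260,150,340,230,7,"pics/u.png")
go([588.8,46.8,120],0.078)
E
```

```text
clock: 27.65
tcp_pos: [587.2, 47.7, 250.6]
eef_rot: [0.001, 0.999, 0.039, -0.001]
force: [0.0, 0.4, 0.0]
finger_gap: 56.0
shift cm [0.15 0.09 7.99]
rot [ 0.001  0.002 -0.   ] j7 -0.13
rot [ 3.000e-03 -2.000e-03  3.142e+00] j7 -0.13
```

View pics/u.png

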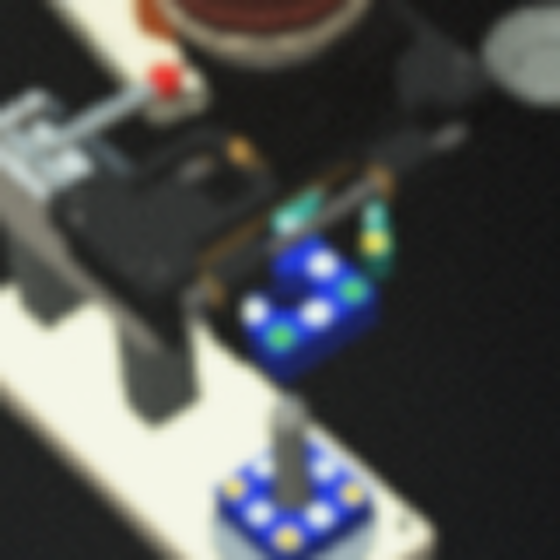

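```bash
python3 -m creep '[[[0.15,0.05,2.5,0,0,0,4],[0.15,0.05,5,0,0,0,4],[0.15,0.05,6.2,0,0,0,4],[0.15,0.05,6.8,0,0,0,4],[0.15,0.05,7.4,0,0,0,4],[0.15,0.05,8,0,0,0,4],[0.15,0.05,8,0,0,0,4]]]' 45
python3 -m creep '[[[0,0,0.8,0,0,0,4],[0,0,1.6,0,0,0,4],[0,0,2.4,0,0,0,4],[0,0,3.2,0,0,0,4],[0,0,3.9,0,0,0,4],[0,0,3.9,0,0,0,4]]]' 45
```

```text
clock: 28.58
tcp_pos: [589.4, 46.6, 170.9]
eef_rot: [0.001, 0.999, 0.039, -0.001]
force: [-0.4, -0.1, -0.5]
finger_gap: 55.4
clock: 29.32
tcp_pos: [589.1, 46.5, 131.3]
eef_rot: [0.001, 0.999, 0.039, -0.001]
force: [0.4, -0.7, -0.4]
finger_gap: 55.6
```

```bash
python3 -m creep '[[[0,0,0,0,0,0,6.5],[0,0,0,0,0,0,7.5],[0,0,0,0,0,0,8],[0,0,0,0,0,0,8]]]' 45
python3 -m creep '[[[0,0,-5,0,0,0,8],[0,0,-10,0,0,0,8],[0,0,-12,0,0,0,8]]]' 45
python3 - <<'E'
from h import *
s=snapshot("scene");t=snapshot("top")
crop(s,260,170,330,240,8,"pics/v.png");caps(t);rings(t)
go([529.0,325.8,130],0.95-np.pi/2)
E
```

```text
clock: 29.82
tcp_pos: [589.6, 46.6, 132.3]
eef_rot: [0.001, 0.999, 0.039, -0.001]
force: [1.3, -0.3, 0.3]
finger_gap: 78.6
clock: 30.2
tcp_pos: [590.7, 47.0, 255.7]
eef_rot: [0.0, 0.999, 0.039, 0.002]
force: [-0.0, 0.1, -0.1]
finger_gap: 80.1
caps [233. 244.] 186 [388.3 321.4] hole [389.3 320.2] 34
caps [231.5 196.1] 202 [528.9 326. ] hole [529.  325.7] 30
ring px [233. 244.] xy 389.1 320.8 wh [63.8 64. ] ang 0.674 r 504
ring px [232. 196.] xy 529.5 325.7 wh [65.  62.4] ang 0.959 r 622
shift cm [ -4.01 -28.29   7.36]
rot [-0.    -0.004  0.699] j7 -0.13
rot [ 0.005 -0.    -2.443] j7 -0.13
```

View pics/v.png

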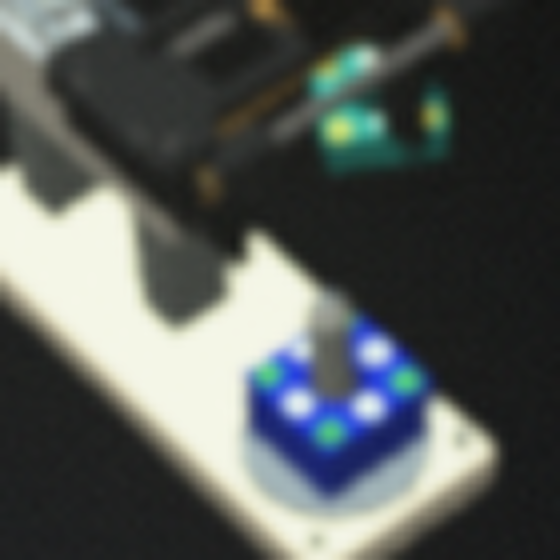

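```bash
python3 -m creep '[[[-0.7,-5,0,0,0,0.17,8],[-1.4,-10,0,0,0,0.34,8],[-2.1,-15,0,0,0,0.51,8],[-2.8,-20,0,0,0,0.68,8],[-3.5,-25,2,0,0,0.7,8],[-4,-28.3,5,0,0,0.7,8],[-4,-28.3,7.3,0,0,0.7,8],[-4,-28.3,7.3,0,0,0.7,8]]]' 40
python3 - <<'E'
from h import *
s=snapshot("scene")
crop(s,320,180,440,300,5,"pics/w.png")
go([529,325.8,21.5],0.95-np.pi/2)
E
```

```text
clock: 31.3
tcp_pos: [526.1, 324.9, 175.6]
eef_rot: [0.003, 0.952, -0.306, -0.002]
force: [0.3, -0.3, -0.4]
finger_gap: 80.0
shift cm [ 0.12 -0.23 10.49]
rot [ 0.004  0.001 -0.001] j7 -1.35
rot [ 2.00e-03 -7.00e-03  3.14e+00] j7 -1.35
```

View pics/w.png

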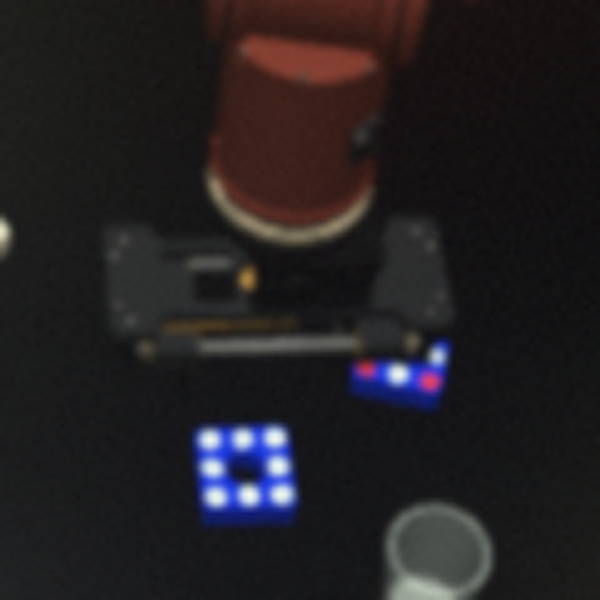

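```bash
python3 -m creep '[[[0.1,-0.2,4,0,0,0,8],[0.1,-0.2,8,0,0,0,8],[0.1,-0.2,10,0,0,0,8],[0.1,-0.2,10.5,0,0,0,8],[0.1,-0.2,10.5,0,0,0,8],[0.1,-0.2,10.5,0,0,0,8]]]' 40
python3 -m creep '[[[0,0,0,0,0,0,4],[0,0,0,0,0,0,4],[0,0,0,0,0,0,4],[0,0,0,0,0,0,4]]]' 40
python3 -m creep '[[[0,0,-3,0,0,0,4],[0,0,-6,0,0,0,4],[0,0,-10,0,0,0,4],[0,0,-15,0,0,0,4],[0,0,-18,0,0,0,4],[0,0,-18,0,0,0,4]]]' 45
python3 - <<'E'
from h import *
s=snapshot("scene")
crop(s,320,180,440,300,5,"pics/x.png")
go([588.8,46.8,200],0.078)
E
```

```text
clock: 32.1
tcp_pos: [530.3, 327.1, 75.4]
eef_rot: [-0.0, 0.952, -0.306, 0.0]
force: [0.3, 0.5, -0.1]
finger_gap: 80.2
clock: 32.6
tcp_pos: [529.5, 326.6, 74.0]
eef_rot: [0.001, 0.952, -0.306, -0.0]
force: [0.4, -0.2, 1.0]
finger_gap: 55.2
clock: 33.35
tcp_pos: [530.5, 327.5, 256.6]
eef_rot: [-0.001, 0.952, -0.306, 0.001]
force: [-0.1, -0.1, -0.7]
finger_gap: 55.5
shift cm [21.11 19.34  0.36]
rot [ 0.  -0.  -0.7] j7 -1.33
rot [-0.    -0.     2.442] j7 -1.33
```

View pics/x.png

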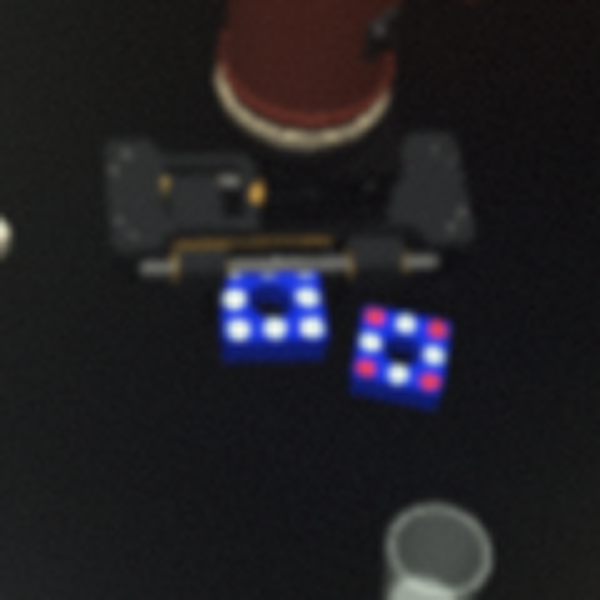

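```bash
python3 -m creep '[[[4,3.7,0,0,0,-0.14,4],[8,7.4,0,0,0,-0.28,4],[12,11.1,0,0,0,-0.42,4],[16,14.7,0,0,0,-0.56,4],[20,18.4,0,0,0,-0.7,4],[21.1,19.3,0,0,0,-0.7,4],[21.1,19.3,0,0,0,-0.7,4],[21.1,19.3,0,0,0,-0.7,4]]]' 45
python3 - <<'E'
from h import *
s=snapshot("scene")
crop(s,260,150,340,230,7,"pics/y.png")
go([588.8,47.5,120],0.078)
E
```

```text
clock: 34.4
tcp_pos: [588.2, 49.2, 253.4]
eef_rot: [0.0, 0.999, 0.04, -0.001]
force: [0.4, 0.6, -1.2]
finger_gap: 55.7
shift cm [0.06 0.18 8.27]
rot [0.    0.002 0.002] j7 -0.14
rot [-3.000e-03  0.000e+00 -3.139e+00] j7 -0.14
```

View pics/y.png

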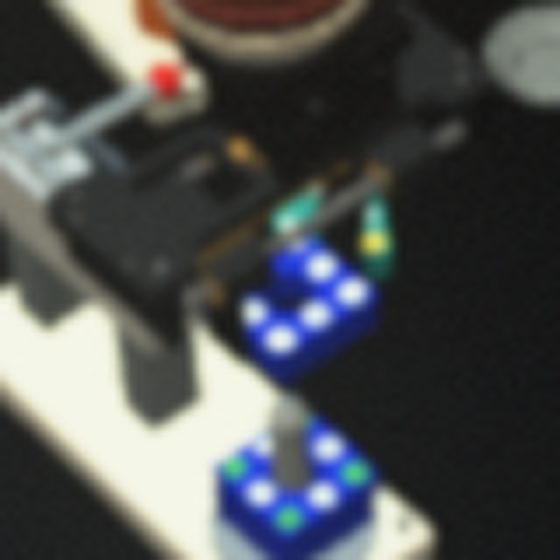

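```bash
python3 -m creep '[[[0.05,0.15,2.5,0,0,0,4],[0.05,0.15,5,0,0,0,4],[0.05,0.15,6.2,0,0,0,4],[0.05,0.15,6.8,0,0,0,4],[0.05,0.15,7.4,0,0,0,4],[0.05,0.15,8,0,0,0,4],[0.05,0.15,8,0,0,0,4]]]' 45
python3 -m creep '[[[0,0,0.6,0,0,0,4],[0,0,1.2,0,0,0,4],[0,0,1.8,0,0,0,4],[0,0,2.4,0,0,0,4],[0,0,2.4,0,0,0,4]]]' 45
```

```text
clock: 35.33
tcp_pos: [589.1, 45.4, 173.9]
eef_rot: [0.001, 0.999, 0.039, -0.001]
force: [0.0, -0.2, 0.4]
finger_gap: 55.6
clock: 35.95
tcp_pos: [588.9, 45.4, 149.4]
eef_rot: [0.001, 0.999, 0.039, -0.001]
force: [-0.2, -0.7, -0.7]
finger_gap: 55.6
```

```bash
python3 -m creep '[[[0,0,0,0,0,0,6.5],[0,0,0,0,0,0,7.5],[0,0,0,0,0,0,8],[0,0,0,0,0,0,8]]]' 45
python3 -m creep '[[[0,0,-5,0,0,0,8],[0,0,-9,0,0,0,8],[0,0,-11,0,0,0,8]]]' 45
python3 - <<'E'
from h import *
s=snapshot("scene");t=snapshot("top")
crop(s,260,170,330,240,8,"pics/z.png");caps(t);rings(t)
go([388.9,321,130],0.674)
go([388.9,321,130],0.674-np.pi/2)
E
```

```text
clock: 36.45
tcp_pos: [589.3, 45.4, 150.2]
eef_rot: [0.001, 0.999, 0.039, -0.001]
force: [0.2, -0.3, 0.0]
finger_gap: 79.0
clock: 36.83
tcp_pos: [590.0, 45.7, 262.8]
eef_rot: [0.0, 0.999, 0.039, 0.001]
force: [0.8, 0.1, -1.4]
finger_gap: 79.9
caps [233.1 243.9] 190 [388.6 321.1] hole [389.3 320.5] 35
ring px [233. 244.] xy 389.2 320.6 wh [63.8 63.6] ang 0.674 r 504
shift cm [-17.97 -29.02   8.1 ]
rot [ 0.002 -0.003 -0.596] j7 -0.13
rot [-0.004 -0.003  2.546] j7 -0.13
shift cm [-17.97 -29.02   8.1 ]
rot [-0.001 -0.003  0.975] j7 -0.13
rot [ 4.000e-03 -1.000e-03 -2.167e+00] j7 -0.13
```

View pics/z.png

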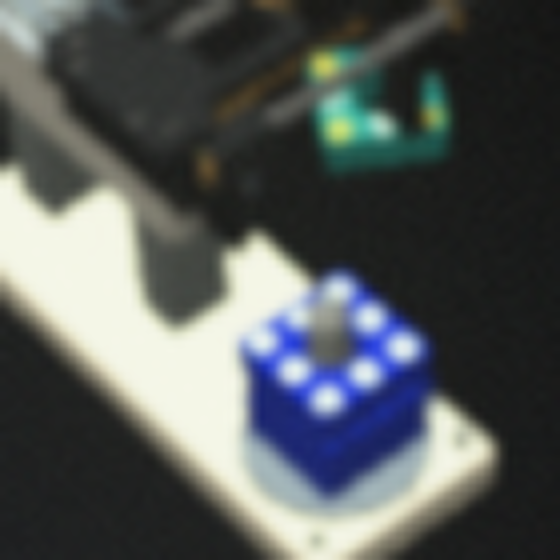

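```bash
python3 -m creep '[[[-3,-4.8,0,0,0,-0.1,8],[-6,-9.6,0,0,0,-0.2,8],[-9,-14.4,0,0,0,-0.3,8],[-12,-19.2,0,0,0,-0.4,8],[-15,-24,2,0,0,-0.5,8],[-18,-29,4,0,0,-0.596,8],[-18,-29,8,0,0,-0.596,8],[-18,-29,8,0,0,-0.596,8]]]' 40
python3 - <<'E'
from h import *
s=snapshot("scene")
crop(s,340,180,460,300,5,"pics/aa.png")
go([389,320.8,21],0.674)
E
```

```text
clock: 37.92
tcp_pos: [385.3, 319.2, 176.9]
eef_rot: [0.001, 0.944, 0.331, -0.004]
force: [0.7, -0.4, 1.0]
finger_gap: 80.3
shift cm [ 0.32  0.05 10.69]
rot [-0.     0.005 -0.   ] j7 -0.2
rot [0.008 0.    3.141] j7 -0.2
```

View pics/aa.png

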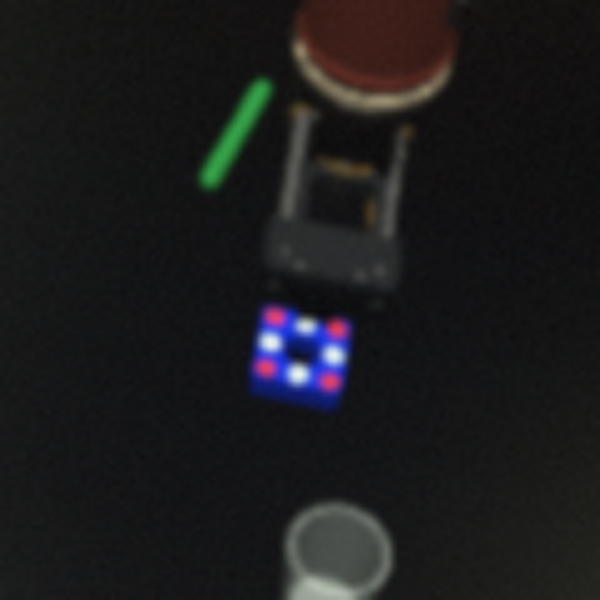

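```bash
python3 -m creep '[[[0.2,0,4,0,0,0,8],[0.2,0,8,0,0,0,8],[0.2,0,10.2,0,0,0,8],[0.2,0,10.7,0,0,0,8],[0.2,0,10.7,0,0,0,8],[0.2,0,10.7,0,0,0,8]]]' 40
python3 -m creep '[[[0,0,0,0,0,0,4],[0,0,0,0,0,0,4],[0,0,0,0,0,0,4],[0,0,0,0,0,0,4]]]' 40
python3 -m creep '[[[0,0,-3,0,0,0,4],[0,0,-6,0,0,0,4],[0,0,-10,0,0,0,4],[0,0,-15,0,0,0,4],[0,0,-18.5,0,0,0,4],[0,0,-18.5,0,0,0,4]]]' 45
python3 - <<'E'
from h import *
s=snapshot("scene")
crop(s,320,150,440,270,5,"pics/bb.png")
go([588.8,46,205],0.078)
E
```

```text
clock: 38.72
tcp_pos: [389.5, 322.1, 74.4]
eef_rot: [0.0, 0.944, 0.33, 0.0]
force: [0.3, -0.5, -0.3]
finger_gap: 80.1
clock: 39.22
tcp_pos: [388.8, 321.7, 73.2]
eef_rot: [0.0, 0.944, 0.331, -0.001]
force: [-0.2, 0.1, 2.8]
finger_gap: 55.6
clock: 39.98
tcp_pos: [389.6, 322.8, 260.7]
eef_rot: [-0.0, 0.944, 0.331, 0.002]
force: [0.5, -0.0, -1.6]
finger_gap: 55.5
shift cm [-1.62 34.04  0.29]
rot [ 0.001 -0.     0.596] j7 -0.15
rot [ 0.000e+00  1.000e-03 -2.546e+00] j7 -0.15
```

View pics/bb.png

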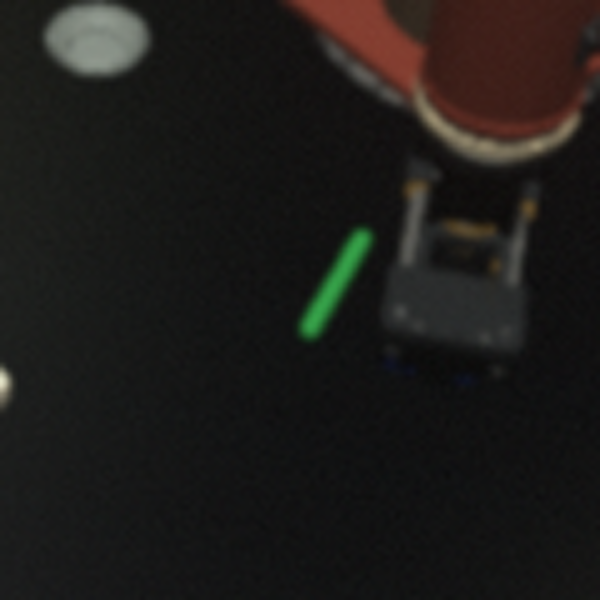

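```bash
python3 -m creep '[[[-0.3,5.5,0,0,0,0.1,4],[-0.6,11,0,0,0,0.2,4],[-0.9,16.5,0,0,0,0.3,4],[-1.2,22,0,0,0,0.4,4],[-1.5,27.5,0,0,0,0.5,4],[-1.6,33,0,0,0,0.596,4],[-1.6,34,0,0,0,0.596,4],[-1.6,34,0,0,0,0.596,4]]]' 45
python3 -m creep '[[[0,0,0,0,0,0,4],[0,0,0,0,0,0,4]]]' 45
python3 - <<'E'
from h import *
s=snapshot("scene")
crop(s,260,150,340,230,7,"pics/cc.png")
go([588.8,46.6,120],0.078)
E
```

```text
clock: 41.02
tcp_pos: [588.1, 46.0, 256.3]
eef_rot: [0.0, 0.999, 0.039, -0.002]
force: [-0.1, 0.7, -1.7]
finger_gap: 55.6
clock: 41.28
tcp_pos: [587.9, 47.7, 258.1]
eef_rot: [0.0, 0.999, 0.04, -0.001]
force: [-0.0, 0.4, -1.1]
finger_gap: 55.5
shift cm [0.07 0.08 8.72]
rot [0.001 0.001 0.002] j7 -0.14
rot [-2.00e-03  1.00e-03 -3.14e+00] j7 -0.14
```

View pics/cc.png

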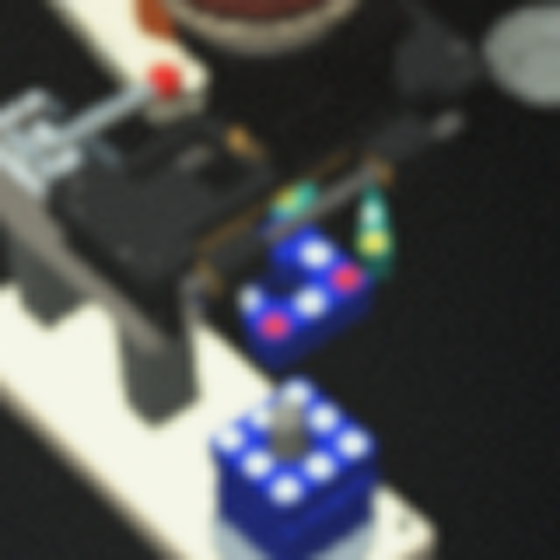

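```bash
python3 -m creep '[[[0.07,0.08,2.5,0,0,0,4],[0.07,0.08,5,0,0,0,4],[0.07,0.08,6.2,0,0,0,4],[0.07,0.08,6.8,0,0,0,4],[0.07,0.08,7.4,0,0,0,4],[0.07,0.08,8,0,0,0,4],[0.07,0.08,8.8,0,0,0,4],[0.07,0.08,8.8,0,0,0,4]]]' 45
```

```text
clock: 42.32
tcp_pos: [589.0, 45.5, 169.5]
eef_rot: [0.0, 0.999, 0.039, -0.001]
force: [-0.5, 0.1, -0.7]
finger_gap: 55.4
```

```bash
python3 - <<'E'
from h import *
s=snapshot("scene")
crop(s,260,170,330,240,8,"pics/dd.png")
E
```

```text
(no output)
```

View pics/dd.png

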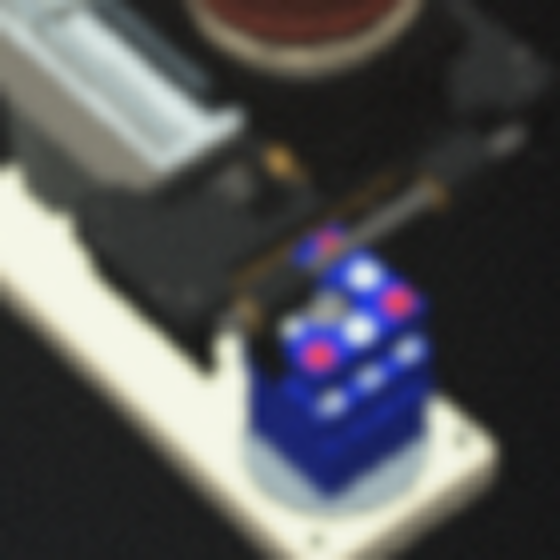

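The tip shows in the hole at crop (330,305), so the ring is around the spindle. I'll release it.

```bash
python3 -m creep '[[[0,0,0,0,0,0,6.5],[0,0,0,0,0,0,7.5],[0,0,0,0,0,0,8],[0,0,0,0,0,0,8]]]' 45
python3 -m creep '[[[0,0,-5,0,0,0,8],[0,2,-9,0,0,0,8],[0,8,-11,0,0,0,8],[0,8,-11,0,0,0,8]]]' 45
python3 - <<'E'
from h import *
s=snapshot("scene");t=snapshot("top")
crop(s,240,130,340,250,5,"pics/ee.png");crop(t,300,130,430,240,6,"pics/ee2.png")
E
```

```text
clock: 42.88
tcp_pos: [589.3, 45.3, 170.2]
eef_rot: [0.001, 0.999, 0.039, -0.001]
force: [0.9, 0.0, -0.1]
finger_gap: 78.2
clock: 43.38
tcp_pos: [596.3, -40.2, 282.1]
eef_rot: [0.002, 0.999, 0.035, 0.001]
force: [0.0, 0.3, -0.3]
finger_gap: 80.3
```

View pics/ee.png

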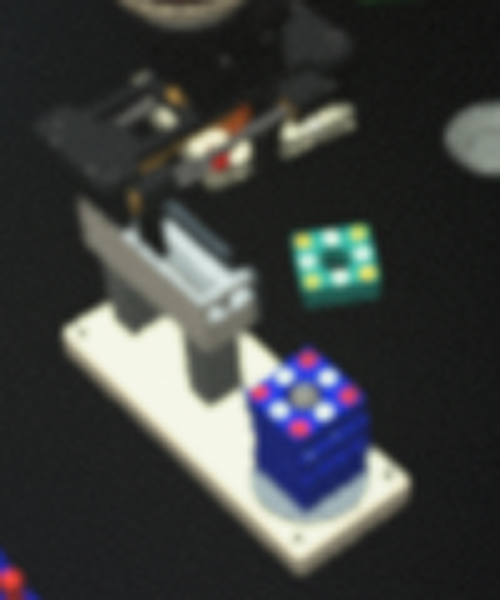

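View pics/ee2.png

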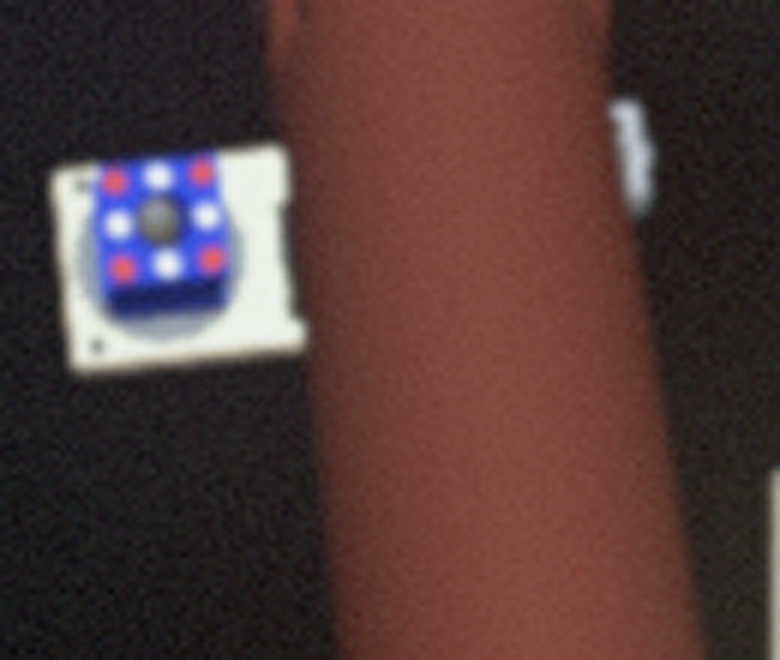

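```bash
python3 - <<'E'
from h import *
print(state()["joint_pos"].round(2))
go([545,-152.4,210],0.077-np.pi/2)
E
```

```text
[ 0.18  0.25 -0.24  1.61  0.06  1.3   0.01]
shift cm [-5.93 11.33  1.94]
rot [0.002 0.    1.57 ] j7 0.01
rot [-0.     0.002 -1.572] j7 0.01
```

```bash
python3 -m creep '[[[0,0,-1,0,0,0.18,5],[-2,3,-1,0,0,0.36,5],[-3,5,-1,0,0,0.54,5],[-4,7,-1,0,0,0.72,5],[-5,9,-1,0,0,0.9,5],[-6,11.3,-1,0,0,1.08,5],[-6,11.3,-1,0,0,1.26,5],[-6,11.3,-1,0,0,1.44,5]]]' 20
python3 -m creep '[[[0,0,0,0,0,0.13,5],[0,0,0,0,0,0.13,5],[0,0,0,0,0,0.13,5]]]' 20
python3 - <<'E'
from h import *
s=snapshot("scene");t=snapshot("top")
crop(s,220,100,340,220,5,"pics/ff.png")
print(state()["joint_pos"].round(2))
go([545,-152.4,160],0.077-np.pi/2)
E
```

```text
clock: 44.48
tcp_pos: [544.5, -150.1, 289.5]
eef_rot: [0.001, 0.776, -0.631, -0.001]
force: [1.1, 0.9, 0.0]
finger_gap: 50.0
clock: 44.85
tcp_pos: [544.6, -150.6, 290.0]
eef_rot: [0.001, 0.736, -0.677, -0.0]
force: [1.0, -0.4, -0.2]
finger_gap: 49.9
[ 0.21  0.17 -0.02  1.68  0.    1.3  -1.3 ]
shift cm [ 0.12 -0.04  7.92]
rot [ 0.002 -0.001  0.004] j7 -1.3
rot [ 1.000e-03  2.000e-03 -3.137e+00] j7 -1.3
```

View pics/ff.png

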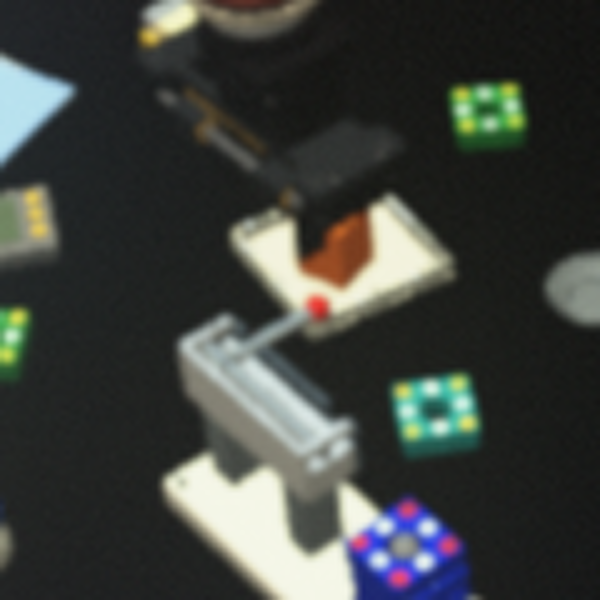

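```bash
python3 -m creep '[[[0.1,0,4,0,0,0,5],[0.1,0,8,0,0,0,5],[0.1,0,10.3,0,0,0,5],[0.1,0,10.3,0,0,0,5],[0.1,0,10.3,0,0,0,5]]]' 20
python3 -m creep '[[[0,0,0,0,0,0,0],[0,0,0,0,0,0,0],[0,0,0,0,0,0,0],[0,0,0,0,0,0,0],[0,0,0,0,0,0,0]]]' 20
python3 - <<'E'
from h import *
p,M=tool();print(p+M@[0,0,51])
E
```

```text
clock: 45.58
tcp_pos: [545.1, -152.8, 188.5]
eef_rot: [0.0, 0.735, -0.679, 0.0]
force: [0.4, 0.6, -0.3]
finger_gap: 50.5
clock: 46.2
tcp_pos: [544.5, -152.0, 187.3]
eef_rot: [0.001, 0.735, -0.679, -0.001]
force: [-1.2, 2.2, 2.0]
finger_gap: 8.9
[ 544.43329845 -151.97012325  136.34597183]
```

```bash
python3 -m creep '[[[0,-0.3,-0.7,-0.05,0,0,0],[0,-0.69,-1.41,-0.1,0,0,0],[0,-1.2,-2.05,-0.15,0,0,0],[0,-1.72,-2.68,-0.2,0,0,0],[0,-2.4,-3.2,-0.25,0,0,0],[0,-3.07,-3.72,-0.3,0,0,0],[0,-3.07,-3.72,-0.3,0,0,0],[0,-3.07,-3.72,-0.3,0,0,0]]]' 25
python3 - <<'E'
from h import *
crop(snapshot("scene"),240,90,360,200,5,"pics/gg.png")
p,M=tool();print(p+M@[0,0,51])
E
```

```text
clock: 47.2
tcp_pos: [574.5, -149.7, 223.7]
eef_rot: [0.111, 0.726, -0.671, -0.102]
force: [-3.9, 2.8, -2.3]
finger_gap: 9.1
[ 559.40534579 -150.91177888  175.14226409]
```

View pics/gg.png

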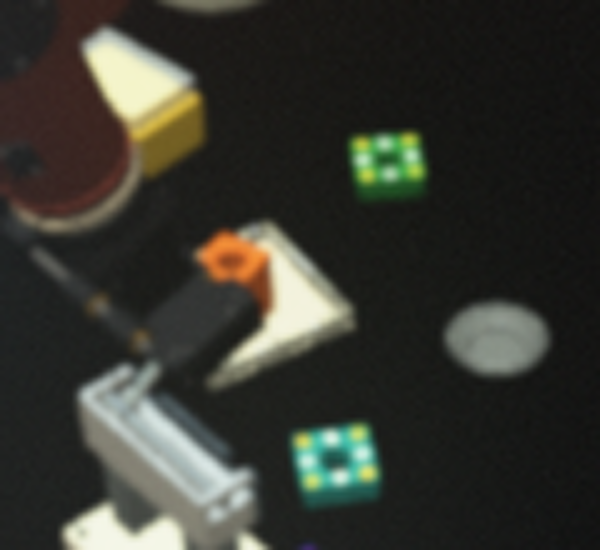

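```bash
python3 -m creep '[[[-1.3,0,0,0,0,0,0],[-2.6,0,0,0,0,0,0],[-3.9,0,0,0,0,0,0],[-5.2,0,0,0,0,0,0],[-6.5,0,0,0,0,0,0],[-7.8,0,0,0,0,0,0],[-9.1,0,0,0,0,0,0],[-9.6,0,0,0,0,0,0]]]' 25
python3 -m creep '[[[-0.1,0,0,0,0,0,0],[-0.1,0,0,0,0,0,0]]]'
python3 - <<'E'
from h import *
crop(snapshot("scene"),240,110,360,230,5,"pics/hh.png")
p,M=tool();print(p+M@[0,0,51])
E
```

```text
clock: 48.25
tcp_pos: [567.7, -54.3, 224.5]
eef_rot: [0.111, 0.726, -0.671, -0.101]
force: [-0.3, -9.1, -4.5]
finger_gap: 9.2
clock: 48.5
tcp_pos: [567.7, -54.6, 224.4]
eef_rot: [0.111, 0.726, -0.672, -0.101]
force: [-0.9, -5.5, -4.7]
finger_gap: 9.0
[552.63464348 -55.81772324 175.73160704]
```

View pics/hh.png

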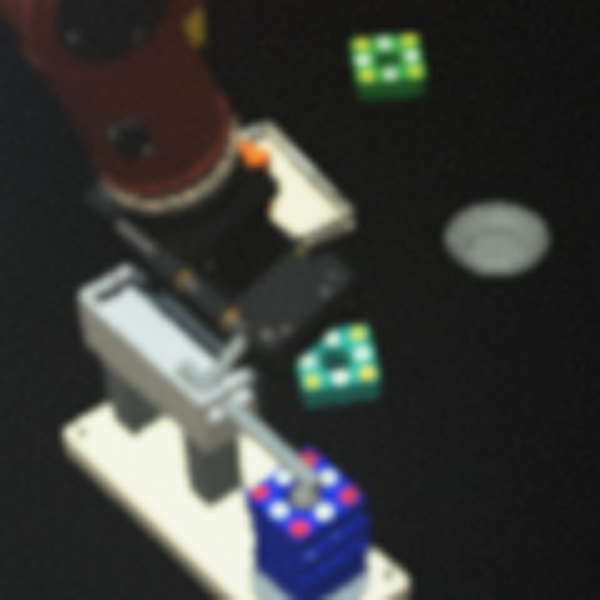

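```bash
python3 -m creep '[[[0.1,0.5,0.7,0.05,0,0,0],[0.1,0.98,1.39,0.1,0,0,0],[0.1,1.3,2.15,0.15,0,0,0],[0.1,1.59,2.91,0.2,0,0,0],[0.1,1.72,3.7,0.25,0,0,0],[0.1,1.83,4.5,0.3,0,0,0],[0.1,1.83,4.6,0.3,0,0,0],[0.1,1.83,4.6,0.3,0,0,0]]]' 10
python3 - <<'E'
from h import *
crop(snapshot("scene"),240,110,360,230,5,"pics/ii.png")
p,M=tool();print(p+M@[0,0,51])
E
```

```text
clock: 49.55
tcp_pos: [537.6, -57.0, 187.6]
eef_rot: [-0.0, 0.734, -0.679, 0.001]
force: [-2.0, -2.7, 6.1]
finger_gap: 9.4
[537.69641509 -57.06741209 136.61229039]
```

View pics/ii.png

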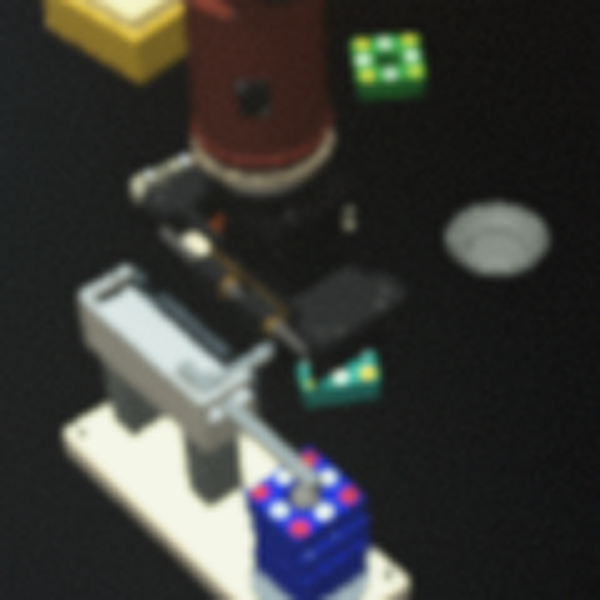

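Force of +6 N up means the handle is bottoming in the notch. I'll release it, back off and look.

```bash
python3 -m creep '[[[0,0,0,0,0,0,4],[0,0,0,0,0,0,4],[0,0,0,0,0,0,4],[0,0,-4,0,0,0,4],[0,0,-8,0,0,0,4],[0,6,-12,0,0,0,8],[0,12,-14,0,0,0,8]]]' 10
python3 -m creep '[[[4,6,0,0,0,0,8],[8,12,0,0,0,0,8],[8,12,0,0,0,0,8],[8,12,0,0,0,0,8]]]'
python3 - <<'E'
from h import *
s=snapshot("scene");t=snapshot("top");cv2.imwrite("pics/topE.png",t)
crop(s,240,130,340,250,5,"pics/jj.png");crop(t,200,100,520,320,2.5,"pics/jj2.png")
def red(im,x0,x1,y0,y1):
    h=cv2.cvtColor(im,cv2.COLOR_BGR2HSV);m=cv2.inRange(h,(0,170,110),(6,255,255))
    m|=cv2.inRange(h,(174,170,110),(180,255,255))
    q=np.zeros_like(m);q[y0:y1,x0:x1]=m[y0:y1,x0:x1];ys,xs=np.nonzero(q);return xs.mean(),ys.mean()
a=red(t,350,390,180,200);b=red(s,285,320,160,185);print(a,b,tri(b,a))
E
```

```text
clock: 50.48
tcp_pos: [425.9, -65.4, 323.9]
eef_rot: [0.0, 0.735, -0.678, 0.0]
force: [-0.5, -0.2, 2.2]
finger_gap: 52.5
clock: 50.98
tcp_pos: [312.9, -155.1, 323.1]
eef_rot: [0.0, 0.734, -0.679, 0.0]
force: [1.2, 0.1, 0.7]
finger_gap: 79.3
(np.float64(365.76), np.float64(189.8)) (np.float64(300.1764705882353), np.float64(174.35294117647058)) (array([514.56028049, -60.00488111, 137.81091104]), np.float64(2.6040326066480914))
```

View pics/jj.png

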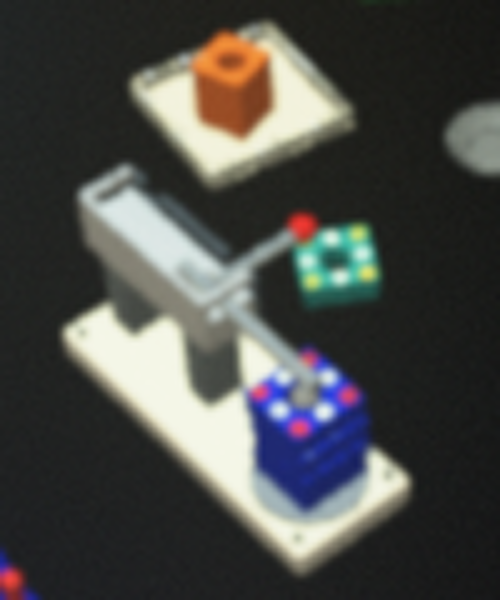

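View pics/jj2.png

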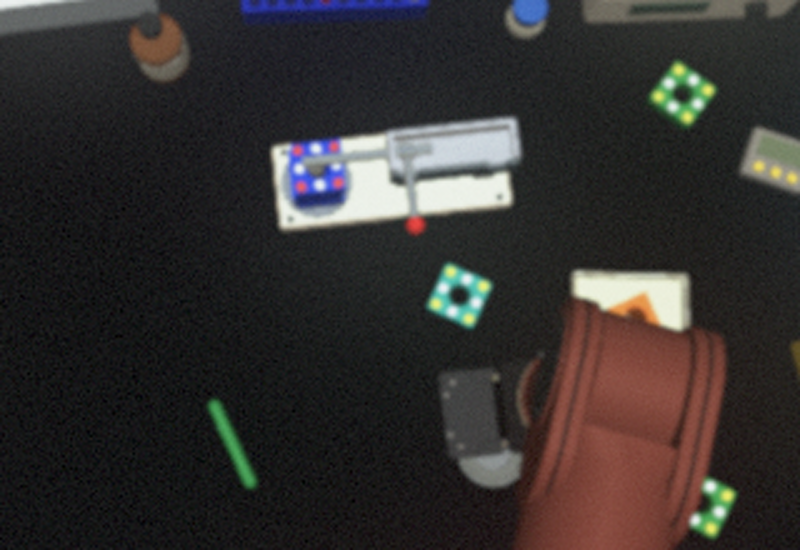

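```bash
python3 -m creep '[[[0,0,0,0,0,0,8],[0,0,0,0,0,0,8]]]'; python3 -c "
from workcell import *
print(state()['force'],job_done())"
```

```text
clock: 51.32
tcp_pos: [313.8, -154.3, 322.6]
eef_rot: [0.001, 0.735, -0.678, -0.0]
force: [-0.1, -0.3, 0.2]
finger_gap: 79.8
the job is handed in; nothing more can be done
[-0.11550025 -0.34466022  0.19109222] None
```

I completed the whole sequence and handed the job in at about 51 s of the 210 s allowed. I drew the bolt open, put the transit block in the tray and threaded all four blue racks onto the spindle. I then closed the bolt and dropped its handle into the first notch. One rack was knocked aside during the run, so I found it again before picking it up.

**Last checks:**
- **Racks:** the pictures show all four stacked flat on the spindle under the rod, and none of the green or turquoise look-alikes was touched.
- **Block:** it stands in the tray.
- **Bolt:** the knob moved about 95 mm from the open position to the closed one, which is the full travel. It ended about 3 mm past where it started, and the handle looks down in the notch.
- **Bystanders:** I handled neither the bottle nor the beaker. The bottle looked upright in the last top picture. The beaker was outside that crop; it was last seen standing just before I picked the fourth rack.
- **Robot:** clear of everything, with nearly zero force.

**Where measurements disagreed:** the two camera sight lines to the closed knob miss each other by about 2.6 mm. They put it at 138 mm high instead of 134, and it read 139 at the start too. When I opened the bolt, the gripper's own travel came to only 92 mm. I put the difference down to the bolt starting about 3 mm short of fully closed.

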